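Fish the tape roll out of the leaning organiser

ROBOT

A 6-joint arm with a two-finger parallel gripper is mounted at the origin on the work surface. World frame = base frame: x ahead of the robot, y to its left, z up, the work surface at z = 0. Lengths are in m, angles in rad, forces in N, time in s.
With the tool pointing down it reaches from about 0.3 to 0.775 m from the base axis. Payload 14.6 kg.
Tool frame: the origin (TCP) lies on the centre line of the jaws, within the pads' length; the fingertips stand ctrl.tcp_to_tips ahead of it and the grasp point (between the pads) lies 2 mm behind it (ctrl.tcp_to_tips is the distance from the TCP to the fingertips, in m); z points along the fingers, y is the line along which they close (so a half turn about z gives the same grasp; the last joint's range is limited). The gripper opens to 94 mm and grips with 3 to 60 N. Pads are 16 mm wide; open, the fingers measure 119 mm over their backs; the gripper's body (75 mm by 177 mm) begins 78 mm behind the grasp point.
Start: joints at [1.248, 0.3, 1.521, -0, 1.321, -0.067], TCP at [0.139, 0.532, 0.222] pointing down, gripper open.
Joint ranges: [-3.03, 3.03], [-0.79, 2.21], [0.23, 2.52], [-1.04, 4.18], [0, 3.07], [-2.55, 2.55]. Speed limits (rad/s): [2.22, 2.22, 2.57, 3.14, 3.14, 3.14].

INTERFACE

Orientations are given as [roll, pitch, yaw] about the fixed x, y, z axes, in that order (R = Rz(yaw) Ry(pitch) Rx(roll)).
In Python, from station import telemetry, viewer, hand_in, ctrl gives the robot as it stands.
- The arm moves only by the tool step_arm, never from a script. Its argument "plan" is a list of rows, each an object of numbers: "dx", "dy", "dz": the shift along the tool's x, y, z scaled (see below); "rx", "ry", "rz": the turn, a rotation vector about the tool's x, y, z scaled (see below); "claw": the closure, from 0 (fully open) to 1 (shut). In form: [{"dx": .., "dy": .., "dz": .., "rx": .., "ry": .., "rz": .., "claw": ..}, ...]. A call has 1 to 10 rows; each row shifts and turns the commanded pose from where the row before left it, along the tool's axes as they then stand; what a row does not reach is not made up. The controller multiplies each number of a shift by 0.1 m and each number of a turn by 90 degrees. A row lasts 1/10 s, in which the tool goes at most 50 mm and 8.59 degrees, less where a joint would pass 70% of its speed; a pose out of reach is approached as far as the arm can. A call with a number of a shift or a turn outside -1 to 1 is refused whole. A call with a gripper value outside its range is refused whole. The fingers move at their own pace and stop on an object; "grip_force" is the grip in N (left out, the last holds). Time passes only in rows, so rows that do not move let the fingers close. It gives the time, the measured TCP pose, the force, the opening and the grip force at its end, in the units of the state.
- telemetry.get_obs(): the state, without advancing time (a new reading comes with each control period).
- viewer.camera(name): name is "scene" or "top" or "wrist"; returns a dict with "img" (480x640x3 uint8, red, green, blue), "z_map" (480x640 float32, m along the optical axis (not along the pixel's ray), 0 where there is no reading), "fx", "fy", "cx", "cy" (pixels), "dist" ([k1, k2, p1, p2, k3] as OpenCV has them; the pictures are not rectified), "R" (3x3) and "t" (3): a world point X has camera coordinates R X + t; the wrist camera has in their place "tool_from_camera" (4x4, takes a point from camera to tool coordinates, whose origin is the TCP and whose axes are the flange's). Camera axes: x right, y down, z forward; pixel columns grow to the right and rows downward; lengths in m; the calibration is good to about 2 mm. A picture is of the moment at which its call begins: read the wrist's pose just before it.
- hand_in(): hands the job in; it is judged then, once.
Trained networks look in a picture, given as the dict that the camera call returned (one of the last four; its "shot" number tells which), for a name from the list of things; names that differ only in an ending like _2 or _b are one class to them, and where a whole thing is asked for, a point or a joint stands for the part that bears it (a point fixed in the world has none). Each returns a list of dicts, best first, with "score" (0 to 1); they miss things now and then, are a little off and sometimes report something else, mostly with a low value. They report only what shows in the picture. A call takes as long as a camera call. They do not tell look-alikes from the thing itself.
- viewer.recognise(target, picture): "rect" ([left, top, right, bottom] in pixels, round what is visible of it).
The state is a dict: "time_s": time; "qpos": joint angles; "joint_vel": joint speeds; "tau": joint torques, N m; "ee_pos": TCP position; "eef_rot": TCP orientation; "force": force on the tool from outside, world axes, zero at the start; "moment": the same for the moment, N m; "grip_width": finger opening in m; "grip_force": force on a finger pad.
Only numpy, scipy, OpenCV 4.12 (cv2) and the standard library are available. Lean on these libraries where they do the work, as an engineer would, in place of code of your own. Each camera call takes 0.05 s, during which the arm holds its last target. There are 200 camera calls.

TASK

The roll of paper tape has dropped to the bottom of one of the deep leaning bays of the clear organiser: fish it out by its core with the reach hook from the tool rack, without touching the tape with the gripper. Lower it into the empty end slot of the black desk caddy so that it stands upright on its edge, and only then slip the hook out of its core. Hang the hook back fully home in its notch, leaving everything else where it is.

Things in the scene. Friction and masses are not known exactly. Their poses are not given: they have to be found in the camera images.
- hook: Reach hook, 90 g. Origin: centre of the underside of its 28 x 28 x 8 mm brass ferrule, which rests on the rack. z up its square wooden handle (24 x 24 mm, sides square to x and y, ends 75 mm above the origin). Below, a 6 mm steel rod runs 165 mm along -z and turns square into a crook along the hook's -y, 38 mm from the rod's axis to its end, a 12 mm ball.
- hook_crook (a point): Middle of the hook's crook, on the axis of its 6 mm bar: 16 mm from the rod's axis, 165 mm below the ferrule's underside, 16 mm from the ball's centre; axes as the hook's.
- tape: White paper tape roll, 86 mm across, 24 mm wide, core opening 50 mm, about 100 g. Origin: its centre; y: its axis. At the start it stands on edge on the floor of one of three bays, against the bay's lower wall, axis along the organiser's y, its -y face 3 to 7 mm from the bay's side wall; the room for the hook is on its +y side (53 mm).
- organiser: Fixed clear-plastic organiser on a 205 x 270 mm plywood stand: three bays in a row along y. Origin on the table; x away from the mouths, z up. Bays lean 40 degrees from vertical: floor to mouth is (-0.643, 0, 0.766) in this frame. Middle bay's floor centre at (0, 0, 46 mm), the others at y +-88 mm. Each inside: 84 mm in y, 96 mm the other way, 200 mm deep; walls 4 mm.
- rack: Fixed beech tool rack. Origin on the table under the hook's place; x to its back, y along it. Shelf 12 mm thick, top at z 200 mm, x -30 (front) to 50 mm, y -40 to 190 mm. Notches 14 mm wide, open to the front, run in to x = 8 mm; the hook's is at y = 0. A fixed palette knife and screwdriver hang at y = 75 and 150 mm, handles 28 mm thick, 80 mm high. Posts and rail behind x 30 mm.
- hook_notch (a point): Point on top of the rack's shelf where the hook's origin belongs: the hook's rod in the notch, its ferrule resting on the shelf; axes as the rack's.
- caddy: Fixed black desk caddy with low walls, 118 mm in x and 233 mm in y (28 mm to its +y side, 205 mm to its -y side). Origin on the table under the middle of the empty end slot; z up. Markers and a pot of brushes, up to 145 mm high, stand in the compartments on the -y side.
- tape_slot (a point): Centre of the floor (4 mm above the table) of the caddy's empty end slot: inside 110 mm along x, 48 mm along y, walls 4 mm thick up to 45 mm above the table; axes as the caddy's. The tape belongs here with its axis along y.
- sketchbook: Dark sketchbook 86 x 25 x 151 mm lying in another bay. Origin 43 mm above the bay floor. Not to be moved.
- glue_bottle: Flat white glue bottle 46 x 28 mm, 153 mm long, lying in another bay. Origin 43 mm above the bay floor. Not to be moved.
- paint_jar: Jar of paint, 64 mm across, 75 mm high, standing on the table. Origin: centre of its underside. Not to be moved.
- spray_bottle: Clear bottle, 60 mm across, 170 mm high, standing on the table. Origin: centre of its underside. Not to be moved.
- mug: White mug, 80 mm across, 90 mm high, handle to its +y. Origin: centre of its underside. Not to be moved.
- scissors: Scissors with black handles lying flat, 165 x 75 mm, 8 mm thick. Origin near the pivot, on the table; x towards the points. Not to be moved.
- paint_tube: Aluminium paint tube lying flat, 105 x 36 x 18 mm. Origin: under its middle, on the table. Not to be moved.
Mind the look-alikes: they are no part of the job. What is shaped like the hook but blue is not meant.

How it is judged:
By the outcome, as a careful person would: the job done as asked, in the order asked, and still so for the second after the job is handed in, with the robot touching nothing.
It also fails if it takes over 72 s, if anything falls off the work surface, if the arm or the gripper's body presses on something with over 40 N, if the wrist force passes 120 N, or if a joint passes its speed limit or range.

## Working session

There is one attempt and no reset: what is moved stays moved. The work goes in short steps, Python scripts to look and compute and a tool call to move; the robot and the scene stay as the last step left them, time stands still between calls to the robot, and variables do not carry over. Pictures are saved under pics/ and viewed, at most 10 in all, crops included, and the job is handed in when it is done.

Besides the shell and the picture viewer there is one more tool, called after ">>>" in YAML: its name, and indented under it one key for each argument. step_arm: Moves the arm, as the interface text tells. Shifts and turns lie within -1 to 1; 1 stands for 0.1 m of shift or 90 degrees of turn. Its arguments: {"type":"object","properties":{"plan":{"type":"array"},"grip_force":{"type":"number"}},"required":["plan"]}

```bash
ls; mkdir -p pics
cat > h.py <<'E'
import numpy as np, cv2, pickle
from scipy.spatial.transform import Rotation as Ro
from station import telemetry, viewer, hand_in, ctrl
def pts(c,us,vs,z=None):
    K=np.array([[c['fx'],0,c['cx']],[0,c['fy'],c['cy']],[0,0,1]])
    us=np.asarray(us);vs=np.asarray(vs)
    n=cv2.undistortPoints(np.stack([us,vs],-1).reshape(-1,1,2).astype(float),K,np.array(c['dist']))[:,0]
    if z is None: z=c['z_map'][vs.astype(int),us.astype(int)]
    P=np.c_[n*np.ravel(z)[:,None],np.ravel(z)]
    return (P-np.array(c['t']))@np.array(c['R'])
def cloud(c):
    v,u=np.mgrid[0:480,0:640]
    P=pts(c,u.ravel(),v.ravel()).reshape(480,640,3)
    P[c['z_map']==0]=np.nan
    return P
def proj(c,X):
    K=np.array([[c['fx'],0,c['cx']],[0,c['fy'],c['cy']],[0,0,1]])
    return cv2.projectPoints(np.asarray(X,float).reshape(-1,1,3),cv2.Rodrigues(np.array(c['R']))[0],np.array(c['t']),K,np.array(c['dist']))[0][:,0]
def save(n,im): cv2.imwrite('pics/'+n,im[...,::-1])
E
python3 - <<'E'
from h import *
print(telemetry.get_obs(),ctrl.tcp_to_tips)
for n in ['scene','top']:
    c=viewer.camera(n); save(n+'.png',c['img']); pickle.dump({k:c[k] for k in c},open(n+'.pkl','wb'))
    print(n,c['fx'],np.round(-np.array(c['R']).T@c['t'],3))
    for t in ['hook','tape','organiser','rack','caddy','sketchbook','glue_bottle','paint_jar','spray_bottle','mug','scissors','paint_tube']:
        print(t,[(np.round(d['rect']).astype(int).tolist(),round(d['score'],2)) for d in viewer.recognise(t,c)][:3])
E
```

```text
pics
{'time_s': 0.0, 'qpos': array([ 1.24841949e+00,  3.00483341e-01,  1.52157378e+00,  5.79107880e-06,
        1.32073071e+00, -6.65986717e-02]), 'joint_vel': array([-0.00074809,  0.0007622 , -0.0015747 ,  0.00043428,  0.00095645,
        0.00041097]), 'tau': array([-1.13074275e-03, -5.31805408e+01, -3.52740884e+01,  7.08012516e-02,
        2.43549328e-02, -8.16635634e-05]), 'ee_pos': array([0.13907102, 0.53187054, 0.2218827 ]), 'eef_rot': array([-3.14040051e+00, -8.51346849e-05,  2.88581301e+00]), 'force': array([-0.09519117, -0.79047626, -0.3032076 ]), 'moment': array([0.01187385, 0.01948617, 0.01675335]), 'grip_force': 0.0, 'grip_width': 0.09432953367338598} 0.017
scene 484.2491921660456 [0.915 0.764 1.057]
hook [([366, 290, 383, 324], 0.84), ([454, 290, 474, 370], 0.67), ([344, 307, 439, 443], 0.38)]
tape [([366, 289, 383, 323], 0.42)]
organiser [([344, 304, 435, 440], 0.62), ([189, 215, 316, 363], 0.57)]
rack [([346, 304, 440, 442], 0.74), ([303, 340, 332, 393], 0.2)]
caddy [([209, 150, 273, 220], 0.57)]
sketchbook []
glue_bottle []
paint_jar [([279, 218, 302, 245], 0.71)]
spray_bottle [([306, 341, 331, 393], 0.63)]
mug [([188, 205, 219, 242], 0.56)]
scissors [([295, 254, 337, 272], 0.71)]
paint_tube [([334, 295, 364, 318], 0.66)]
top 536.9470631580334 [0.265 0.028 1.269]
hook [([132, 300, 203, 388], 0.82), ([157, 197, 209, 234], 0.71), ([257, 231, 271, 278], 0.49)]
tape [([364, 148, 377, 160], 0.72)]
organiser [([258, 112, 394, 203], 0.79), ([159, 196, 209, 228], 0.25)]
rack [([85, 182, 220, 243], 0.89), ([254, 232, 271, 278], 0.71)]
caddy [([450, 208, 570, 268], 0.72)]
sketchbook [([329, 148, 344, 181], 0.94)]
glue_bottle [([290, 151, 302, 178], 0.62), ([440, 140, 486, 195], 0.25)]
paint_jar [([383, 240, 408, 266], 0.89)]
spray_bottle [([187, 151, 222, 187], 0.56)]
mug [([443, 141, 487, 194], 0.7), ([454, 208, 570, 267], 0.16)]
scissors [([328, 222, 363, 292], 0.83)]
paint_tube [([256, 232, 273, 278], 0.79)]
```

View pics/scene.png

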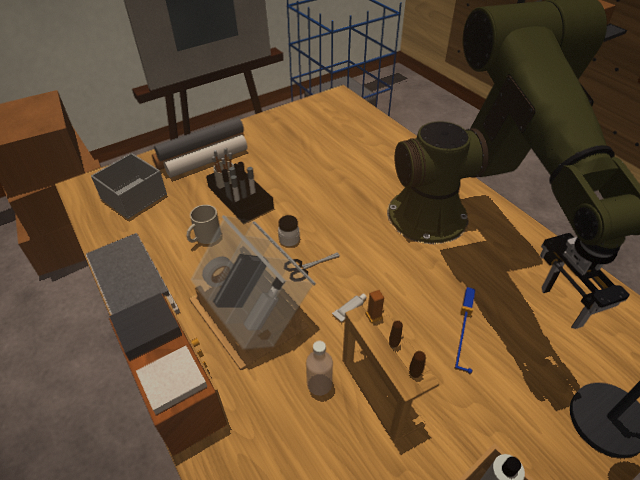

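View pics/top.png

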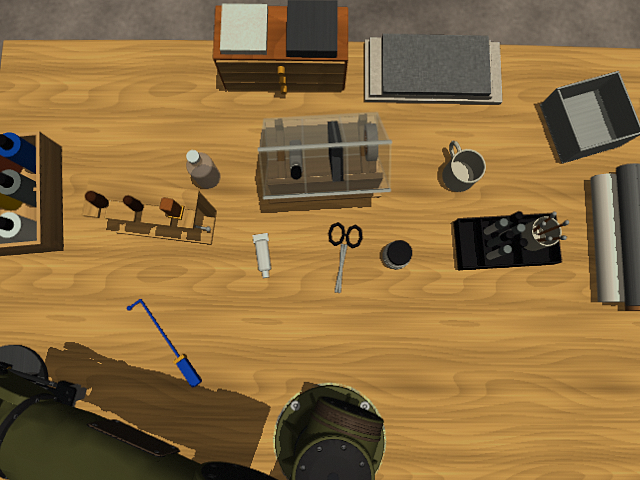

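The scene view shows the rack (345–440, 305–440) with the brown hook leftmost at (376,303), and the organiser at (250,290). The top view shows the tape in the right-hand bay at (371,145), the caddy's empty slot at (467,243), and the blue look-alike on the table at (165,340).

Run:
```python
from h import *
c=pickle.load(open('top.pkl','rb')); P=cloud(c); np.save('top.npy',P)
def reg(n,r,z0,z1):
    p=P[r[1]:r[3],r[0]:r[2]].reshape(-1,3); p=p[(p[:,2]>z0)&(p[:,2]<z1)]
    if len(p)<5: print(n,len(p));return
    m=cv2.minAreaRect(p[:,:2].astype(np.float32)); print(n,len(p),np.round(m[0],4),np.round(m[1],4),round(m[2],2),'z',np.round(np.percentile(p[:,2],[5,50,95]),4))
reg('rackshelf',(80,180,225,245),.19,.21)
reg('hooktop',(155,190,190,225),.262,.29)
reg('h2',(120,190,145,225),.265,.29); reg('h3',(80,190,112,212),.265,.29)
reg('caddywall',(445,205,580,275),.035,.055)
reg('caddyall',(445,205,580,275),.003,.2)
reg('caddyfloor',(445,205,485,275),.002,.03)
reg('stand',(250,180,400,215),.003,.03)
reg('tape',(360,115,382,168),.03,.25)
reg('orgall',(250,105,400,215),.05,.4)
for v in range(110,215,6): print(v,np.round(P[v,[265,280,312,328,352,371,385]],3)[:, [0,2]].tolist())
im=cv2.resize(c['img'][100:250,240:440],None,fx=4,fy=4,interpolation=cv2.INTER_CUBIC); save('org.png',im)
```

```text
rackshelf 3398 [0.504  0.3939] [0.232  0.0813] 83.65 z [0.1966 0.2006 0.2043]
hooktop 184 [0.4853 0.3195] [0.0249 0.0241] 79.81 z [0.2652 0.2751 0.2784]
h2 87 [0.4937 0.394 ] [0.0176 0.0184] 72.5 z [0.2675 0.2732 0.2792]
h3 77 [0.5007 0.4692] [0.0182 0.0184] 59.83 z [0.2655 0.2694 0.275 ]
caddywall 1091 [ 0.4606 -0.4148] [0.1195 0.2378] 4.1 z [0.0364 0.0447 0.0516]
caddyall 5783 [ 0.4687 -0.4382] [0.1685 0.3337] 0.68 z [0.0035 0.0289 0.1327]
caddyfloor 1343 [ 0.4673 -0.32  ] [0.0958 0.1708] 88.19 z [0.0023 0.0052 0.0248]
stand 1034 [0.566 0.016] [0.0849 0.3612] 0.72 z [0.0032 0.0059 0.0137]
tape 1139 [ 0.6777 -0.0831] [0.059  0.1221] 87.94 z [0.0522 0.1243 0.2339]
orgall 9436 [0.64   0.0206] [0.2169 0.268 ] 4.14 z [0.0739 0.1489 0.2327]
110 [[0.786, 0.0], [0.786, 0.001], [0.788, -0.001], [0.79, -0.004], [0.79, -0.001], [0.79, -0.0], [0.79, 0.002]]
116 [[0.771, 0.001], [0.769, 0.006], [0.74, 0.08], [0.736, 0.093], [0.733, 0.101], [0.734, 0.1], [0.774, 0.003]]
122 [[0.716, 0.101], [0.714, 0.108], [0.711, 0.119], [0.71, 0.121], [0.708, 0.129], [0.706, 0.136], [0.758, 0.003]]
128 [[0.69,
[... 1030 characters left out ...]
42]]
182 [[0.561, 0.157], [0.571, 0.121], [0.569, 0.132], [0.568, 0.134], [0.568, 0.14], [0.567, 0.146], [0.566, 0.148]]
188 [[0.545, 0.169], [0.55, 0.147], [0.549, 0.156], [0.55, 0.154], [0.549, 0.16], [0.548, 0.168], [0.547, 0.171]]
194 [[0.531, 0.171], [0.533, 0.165], [0.533, 0.169], [0.534, 0.166], [0.572, 0.012], [0.572, 0.014], [0.576, 0.0]]
200 [[0.557, 0.002], [0.556, 0.011], [0.557, 0.009], [0.559, 0.002], [0.559, 0.004], [0.561, -0.002], [0.561, -0.0]]
206 [[0.543, -0.0], [0.543, 0.002], [0.543, 0.003], [0.545, 0.001], [0.546, -0.001], [0.545, 0.004], [0.546, 0.0]]
212 [[0.529, -0.004], [0.529, -0.002], [0.529, 0.004], [0.529, 0.005], [0.531, -0.001], [0.531, 0.0], [0.532, -0.001]]
```

View pics/org.png

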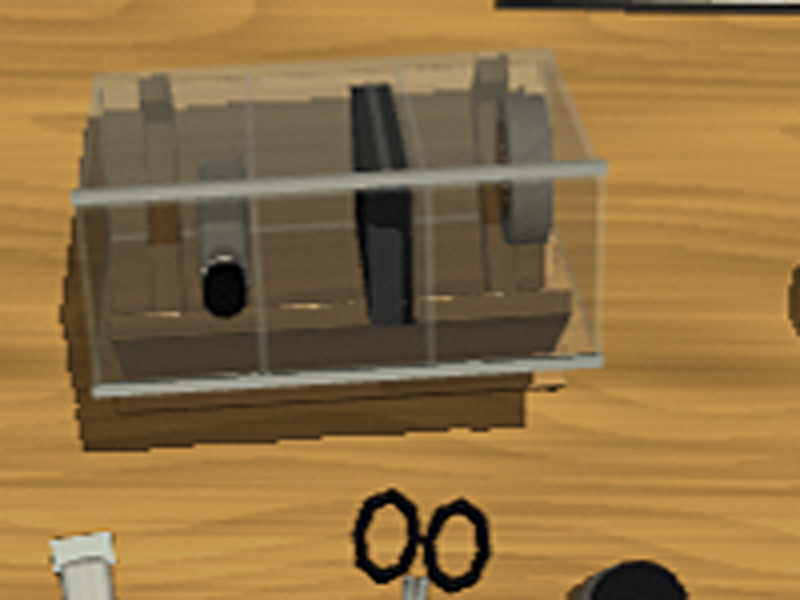

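```bash
cat >> h.py <<'E'
def ray(c,u,v,z):  # pixel at known world height
    C=-np.array(c['R']).T@np.array(c['t']); d=pts(c,[u],[v],np.array([1.]))[0]-C
    return C+d*(z-C[2])/d[2]
def frame(x,y,z,psi,lean=0):
    T=np.eye(4);T[:3,:3]=Ro.from_euler('zy',[psi,lean]).as_matrix();T[:3,3]=[x,y,z];return T
def cur():
    o=telemetry.get_obs();T=np.eye(4);T[:3,:3]=Ro.from_euler('xyz',o['eef_rot']).as_matrix();T[:3,3]=o['ee_pos'];return T
def plan(T,n=None,C=None):
    C=cur() if C is None else C
    D=np.linalg.inv(C)@T; rv=Ro.from_matrix(D[:3,:3]).as_rotvec()
    n=n or int(max(np.ceil(np.linalg.norm(D[:3,3])/.04),np.ceil(np.degrees(np.linalg.norm(rv))/7.5),1))
    S=sum(Ro.from_rotvec(rv*k/n).as_matrix() for k in range(n))
    d=np.linalg.solve(S,D[:3,3])
    print('n',n,'d',np.round(d/.1,3).tolist(),'r',np.round(rv/n/(np.pi/2),4).tolist())
E
python3 - <<'E'
from h import *
from scipy.optimize import least_squares
c=pickle.load(open('top.pkl','rb')); P=np.load('top.npy')
# upper wall outer plane
p=P[122:140,266:372].reshape(-1,3); p=p[np.isfinite(p[:,0])]
def f(q):
    n=np.array([.766*np.cos(q[1]),.766*np.sin(q[1]),.643]); return p@n-q[0]
s=least_squares(f,[.65,.05],loss='soft_l1',f_scale=.003); d,psi=s.x
print('upper psi',np.degrees(psi),'ox/cos',(d-.052-.643*.046)/.766, np.std(s.fun))
p=P[164:190,276:375].reshape(-1,3); p=p[np.isfinite(p[:,0])]
s=least_squares(f,[.5,.05],loss='soft_l1',f_scale=.003); d,psi=s.x
print('lower psi',np.degrees(psi),'ox',(d+.048-.643*.046)/.766,np.median(abs(s.fun)))
for n,u,v,z in [('UL',259,148.5,.232),('UR',391,141,.232),('LL',263.5,197,.166),('LR',390.5,190,.166)]: print(n,np.round(ray(c,u,v,z),4))
# caddy: wall-top corners
p=P[205:275,445:490].reshape(-1,3); p=p[(p[:,2]>.036)&(p[:,2]<.056)]
print(np.round([np.percentile(p[:,0],[1,99]),np.percentile(p[:,1],[1,99])],4))
save('cad.png',np.hstack([cv2.resize(c['img'][190:290,435:585],(600,400)),]))
E
```

```text
upper psi 4.223249017260661 ox/cos 0.7048210934017151 0.0007787136507279454
lower psi 4.139411196789683 ox 0.7055237534304918 0.0011656819929137807
UL [0.6098 0.1507 0.232 ]
UR [ 0.6291 -0.1144  0.232 ]
LL [0.5259 0.1459 0.166 ]
LR [ 0.5444 -0.1215  0.166 ]
[[ 0.3938  0.5142]
 [-0.3676 -0.2942]]
```

View pics/cad.png

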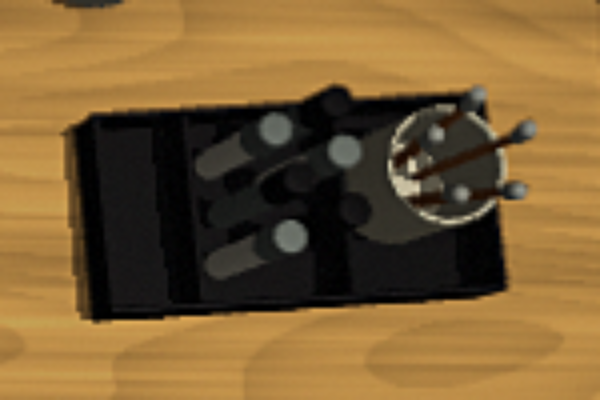

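The caddy crop shows the empty slot at the left, inner floor (100–155, 120–310), with the markers to its right. Organiser, rack and caddy poses are consistent, so I'm moving to above the hook.

```bash
cat >> h.py <<'E'
RACK=frame(.486,.3205,.2,np.radians(-6.2))
ORG=frame(.7051,.0245,0,np.radians(4.18))
HT=np.diag([-1.,1,-1,1]) # tool in hook
def tool(H,z=.046): # hook pose -> tcp pose
    T=HT.copy();T[2,3]=z;return H@T
def off(T,x=0,y=0,z=0):
    O=np.eye(4);O[:3,3]=[x,y,z];return T@O
E
python3 - <<'E'
from h import *
plan(tool(off(RACK,z=.10)))
plan(tool(RACK),C=tool(off(RACK,z=.10)))
E
```

```text
n 11 d [-0.346, -0.13, -0.112] r [-0.0, -0.0, -0.0085]
n 3 d [-0.0, 0.0, 0.333] r [0.0, 0.0, 0.0]
```

>>> step_arm:
  plan:
    - {"dz": -0.45,"claw": 0.2}
    - {"dz": -0.45,"claw": 0.3}
    - {"dx": -0.4,"dy": -0.15,"dz": -0.3,"rz": -0.01,"claw": 0.3}
    - {"dx": -0.4,"dy": -0.15,"rz": -0.01,"claw": 0.3}
    - {"dx": -0.4,"dy": -0.15,"rz": -0.01,"claw": 0.3}
    - {"dx": -0.4,"dy": -0.15,"rz": -0.01,"claw": 0.3}
    - {"dx": -0.4,"dy": -0.15,"rz": -0.01,"claw": 0.3}
    - {"dx": -0.4,"dy": -0.15,"rz": -0.01,"claw": 0.3}
    - {"dx": -0.4,"dy": -0.15,"rz": -0.01,"claw": 0.3}
    - {"dx": -0.4,"dy": -0.15,"rz": -0.01,"claw": 0.3}

```text
$.plan[0]: bad value
```

```bash
cat >> h.py <<'E'
def wrist():
    T=cur(); c=viewer.camera('wrist'); W=T@np.array(c['tool_from_camera']); Wi=np.linalg.inv(W)
    c['R']=Wi[:3,:3];c['t']=Wi[:3,3]; return c
E
python3 - <<'E'
from h import *
c=wrist(); save('w1.png',c['img']); pickle.dump(dict(c),open('w1.pkl','wb'))
P=cloud(c).reshape(-1,3)
Q=(P-RACK[:3,3])@RACK[:3,:3]
for n,m in [('top',(abs(Q[:,0])<.025)&(abs(Q[:,1])<.025)&(Q[:,2]>.068)&(Q[:,2]<.085)),('shelf',(abs(Q[:,2])<.006)&(abs(Q[:,0])<.06))]:
    q=Q[m]; 
    if len(q)>9:
        r=cv2.minAreaRect(q[:,:2].astype(np.float32)); print(n,len(q),np.round(r[0],4),np.round(r[1],4),r[2],np.median(q[:,2]),q.min(0),q.max(0))
print(telemetry.get_obs()['grip_width'],cur()[:3,3]); plan(tool(off(RACK,z=.10)))
E
```

```text
0.09411201459698262 [0.13915164 0.53208317 0.22244298]
n 11 d [-0.346, -0.13, -0.112] r [-0.0, 0.0, -0.0085]
```

View pics/w1.png

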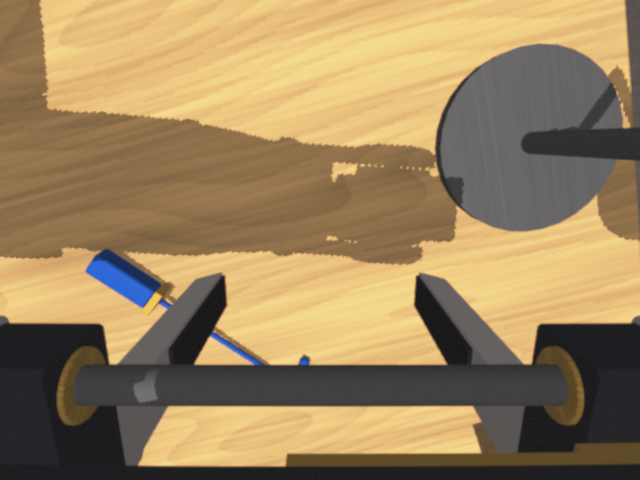

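The move was refused, probably because each row needs all its keys, so the picture is still from the start pose: the blue look-alike at (125,280) and the lamp base at (530,140). I'll send full rows.

>>> step_arm:
  plan:
    - {"dx": 0,"dy": 0,"dz": -0.45,"rx": 0,"ry": 0,"rz": 0,"claw": 0.2}
    - {"dx": 0,"dy": 0,"dz": -0.45,"rx": 0,"ry": 0,"rz": 0,"claw": 0.3}
    - {"dx": -0.4,"dy": -0.15,"dz": -0.3,"rx": 0,"ry": 0,"rz": -0.01,"claw": 0.3}
    - {"dx": -0.4,"dy": -0.15,"dz": 0,"rx": 0,"ry": 0,"rz": -0.01,"claw": 0.3}
    - {"dx": -0.4,"dy": -0.15,"dz": 0,"rx": 0,"ry": 0,"rz": -0.01,"claw": 0.3}
    - {"dx": -0.4,"dy": -0.15,"dz": 0,"rx": 0,"ry": 0,"rz": -0.01,"claw": 0.3}
    - {"dx": -0.4,"dy": -0.15,"dz": 0,"rx": 0,"ry": 0,"rz": -0.01,"claw": 0.3}
    - {"dx": -0.4,"dy": -0.15,"dz": 0,"rx": 0,"ry": 0,"rz": -0.01,"claw": 0.3}
    - {"dx": -0.4,"dy": -0.15,"dz": 0,"rx": 0,"ry": 0,"rz": -0.01,"claw": 0.3}
    - {"dx": -0.4,"dy": -0.15,"dz": 0,"rx": 0,"ry": 0,"rz": -0.01,"claw": 0.3}

```text
time_s: 2.35
ee_pos: [0.4285, 0.3507, 0.3414]
eef_rot: [3.141, 0.0, 3.012]
force: [-0.2, 0.8, -0.2]
grip_width: 0.0656
grip_force: 0.0
```

Run:
```python
from h import *
c=wrist(); pickle.dump(dict(c),open('w1.pkl','wb'))
P=cloud(c).reshape(-1,3)
Q=(P-RACK[:3,3])@RACK[:3,:3]
for n,m in [('top',(abs(Q[:,0])<.025)&(abs(Q[:,1])<.025)&(Q[:,2]>.068)&(Q[:,2]<.085)),('shelf',(abs(Q[:,2])<.006)&(abs(Q[:,0])<.06))]:
    q=Q[m]; 
    if len(q)>9:
        r=cv2.minAreaRect(q[:,:2].astype(np.float32)); print(n,len(q),np.round(r[0],4),np.round(r[1],4),r[2],np.median(q[:,2]),q.min(0),q.max(0))
plan(tool(off(RACK,z=.09)))
```

```text
top 1237 [-0.0014  0.0002] [0.0241 0.0244] 86.48657989501953 0.07381637547820696 [-0.01393259 -0.01236757  0.068021  ] [0.01111749 0.01255414 0.07612396]
shelf 12985 [0.0091 0.0772] [0.2301 0.0815] 89.92510986328125 -0.0009175815309577506 [-0.03179953 -0.0379097  -0.00599644] [0.04980871 0.19221649 0.00599992]
n 2 d [-0.282, -0.102, 0.023] r [-0.0004, 0.0002, -0.0075]
```

>>> step_arm:
  plan:
    - {"dx": -0.28,"dy": -0.1,"dz": 0.0,"rx": 0,"ry": 0,"rz": -0.007,"claw": 0.35}
    - {"dx": -0.28,"dy": -0.1,"dz": 0.0,"rx": 0,"ry": 0,"rz": -0.007,"claw": 0.35}
    - {"dx": 0,"dy": 0,"dz": 0,"rx": 0,"ry": 0,"rz": 0,"claw": 0.35}
    - {"dx": 0,"dy": 0,"dz": 0,"rx": 0,"ry": 0,"rz": 0,"claw": 0.35}

```text
time_s: 2.8
ee_pos: [0.4802, 0.3249, 0.3409]
eef_rot: [-3.141, -0.001, 3.032]
force: [-0.4, 0.1, 0.2]
grip_width: 0.061
grip_force: 0.0
```

```bash
sed -i 's/^RACK=.*/RACK=frame(.485,.3205,.2,np.radians(-6.2))/' h.py
python3 - <<'E'
from h import *
print(telemetry.get_obs()['grip_width']);plan(tool(RACK),n=4)
E
```

```text
0.06102293511027532
n 4 d [-0.013, -0.01, 0.237] r [-0.0, -0.0001, -0.0002]
```

>>> step_arm:
  plan:
    - {"dx": -0.03,"dy": -0.02,"dz": 0.2,"rx": 0,"ry": 0,"rz": 0,"claw": 0.35}
    - {"dx": -0.02,"dy": -0.02,"dz": 0.25,"rx": 0,"ry": 0,"rz": 0,"claw": 0.35}
    - {"dx": 0,"dy": 0,"dz": 0.25,"rx": 0,"ry": 0,"rz": 0,"claw": 0.35}
    - {"dx": 0,"dy": 0,"dz": 0.25,"rx": 0,"ry": 0,"rz": 0,"claw": 0.35}
    - {"dx": 0,"dy": 0,"dz": 0,"rx": 0,"ry": 0,"rz": 0,"claw": 0.35}
    - {"dx": 0,"dy": 0,"dz": 0,"rx": 0,"ry": 0,"rz": 0,"claw": 0.35}

```text
time_s: 3.4
ee_pos: [0.4843, 0.3211, 0.2472]
eef_rot: [3.141, 0.0, 3.034]
force: [-0.4, -0.2, 0.6]
grip_width: 0.0612
grip_force: 0.0
```

>>> step_arm:
  plan:
    - {"dx": 0,"dy": 0,"dz": 0,"rx": 0,"ry": 0,"rz": 0,"claw": 0.9}
    - {"dx": 0,"dy": 0,"dz": 0,"rx": 0,"ry": 0,"rz": 0,"claw": 0.9}
    - {"dx": 0,"dy": 0,"dz": 0,"rx": 0,"ry": 0,"rz": 0,"claw": 0.9}
    - {"dx": 0,"dy": 0,"dz": 0,"rx": 0,"ry": 0,"rz": 0,"claw": 0.9}
    - {"dx": 0,"dy": 0,"dz": 0,"rx": 0,"ry": 0,"rz": 0,"claw": 0.9}
    - {"dx": 0,"dy": 0,"dz": 0,"rx": 0,"ry": 0,"rz": 0,"claw": 0.9}
  grip_force: 45

```text
time_s: 4.0
ee_pos: [0.4848, 0.3205, 0.2463]
eef_rot: [3.141, 0.0, 3.033]
force: [-0.6, 0.0, 1.3]
grip_width: 0.024
grip_force: 44.0
```

```bash
cat >> h.py <<'E'
BAY=off(frame(*off(ORG,y=-.088,z=.046)[:3,3],np.radians(4.18),np.radians(-40)))
def bay(n,y,s): return tool(off(BAY,n,y,s+.165),.0463) # s = crook height
E
python3 - <<'E'
from h import *
G=cur(); np.save('G0.npy',G); print(BAY[:3,3])
A=off(G,x=.065,z=-.01); print('out',A[:3,3])
B=A.copy(); B[2,3]=.36
plan(bay(-.005,.031,.24),C=B); print(bay(-.005,.031,.24)[:3,3])
E
```

```text
[ 0.71151433 -0.06326592  0.046     ]
out [0.42018392 0.32751503 0.25630886]
n 10 d [-0.014, -0.361, -0.02] r [-0.0008, -0.0445, -0.0111]
[ 0.4158733  -0.03271283  0.38705803]
```

>>> step_arm:
  plan:
    - {"dx": 0,"dy": 0,"dz": -0.1,"rx": 0,"ry": 0,"rz": 0,"claw": 0.9}
    - {"dx": 0.2,"dy": 0,"dz": 0,"rx": 0,"ry": 0,"rz": 0,"claw": 0.9}
    - {"dx": 0.25,"dy": 0,"dz": 0,"rx": 0,"ry": 0,"rz": 0,"claw": 0.9}
    - {"dx": 0.25,"dy": 0,"dz": 0,"rx": 0,"ry": 0,"rz": 0,"claw": 0.9}
    - {"dx": 0,"dy": 0,"dz": 0,"rx": 0,"ry": 0,"rz": 0,"claw": 0.9}
    - {"dx": 0,"dy": 0,"dz": -0.35,"rx": 0,"ry": 0,"rz": 0,"claw": 0.9}
    - {"dx": 0,"dy": 0,"dz": -0.35,"rx": 0,"ry": 0,"rz": 0,"claw": 0.9}
    - {"dx": 0,"dy": 0,"dz": -0.35,"rx": 0,"ry": 0,"rz": 0,"claw": 0.9}
    - {"dx": 0,"dy": 0,"dz": 0,"rx": 0,"ry": 0,"rz": 0,"claw": 0.9}

```text
time_s: 4.9
ee_pos: [0.4162, 0.3284, 0.3663]
eef_rot: [3.137, 0.006, 3.033]
force: [-0.4, -0.2, -1.0]
grip_width: 0.0242
grip_force: 44.0
```

>>> step_arm:
  plan:
    - {"dx": -0.01,"dy": -0.36,"dz": -0.02,"rx": 0,"ry": -0.045,"rz": -0.011,"claw": 0.9}
    - {"dx": -0.01,"dy": -0.36,"dz": -0.02,"rx": 0,"ry": -0.045,"rz": -0.011,"claw": 0.9}
    - {"dx": -0.01,"dy": -0.36,"dz": -0.02,"rx": 0,"ry": -0.045,"rz": -0.011,"claw": 0.9}
    - {"dx": -0.01,"dy": -0.36,"dz": -0.02,"rx": 0,"ry": -0.045,"rz": -0.011,"claw": 0.9}
    - {"dx": -0.01,"dy": -0.36,"dz": -0.02,"rx": 0,"ry": -0.045,"rz": -0.011,"claw": 0.9}
    - {"dx": -0.01,"dy": -0.36,"dz": -0.02,"rx": 0,"ry": -0.045,"rz": -0.011,"claw": 0.9}
    - {"dx": -0.01,"dy": -0.36,"dz": -0.02,"rx": 0,"ry": -0.045,"rz": -0.011,"claw": 0.9}
    - {"dx": -0.01,"dy": -0.36,"dz": -0.02,"rx": 0,"ry": -0.045,"rz": -0.011,"claw": 0.9}
    - {"dx": -0.01,"dy": -0.36,"dz": -0.02,"rx": 0,"ry": -0.045,"rz": -0.011,"claw": 0.9}
    - {"dx": -0.01,"dy": -0.36,"dz": -0.02,"rx": 0,"ry": -0.045,"rz": -0.011,"claw": 0.9}

```text
time_s: 5.9
ee_pos: [0.4061, -0.0321, 0.3892]
eef_rot: [-3.062, 0.705, -3.039]
force: [0.9, 0.8, -0.3]
grip_width: 0.0239
grip_force: 44.0
```

Run:
```python
from h import *
c=wrist(); save('w2.png',c['img']); pickle.dump(dict(c),open('w2.pkl','wb'))
print(cur()[:3,3],telemetry.get_obs()['eef_rot']); plan(bay(-.005,.031,.24))
Hc=np.linalg.inv(BAY)@cur(); print(np.round(Hc[:3,3],4))
P=cloud(c).reshape(-1,3); Q=(P-BAY[:3,3])@BAY[:3,:3]
# tape points
m=(Q[:,1]>-.041)&(Q[:,1]<-.005)&(Q[:,2]>.015)&(Q[:,2]<.095)&(Q[:,0]>-.046)&(Q[:,0]<.044)
q=Q[m];print(len(q)); 
if len(q): print(np.percentile(q,[1,50,99],axis=0))
```

```text
[ 0.40577799 -0.03788505  0.38900152] [-3.0540952   0.70800433 -3.03617831]
n 1 d [-0.068, 0.048, 0.08] r [-0.0126, 0.0081, 0.0044]
[-0.0118  0.0263  0.4593]
1011
[[-0.03849858 -0.04089362  0.01783077]
 [-0.01053108 -0.02150505  0.0797903 ]
 [ 0.0351798  -0.00892594  0.08685599]]
```

View pics/w2.png

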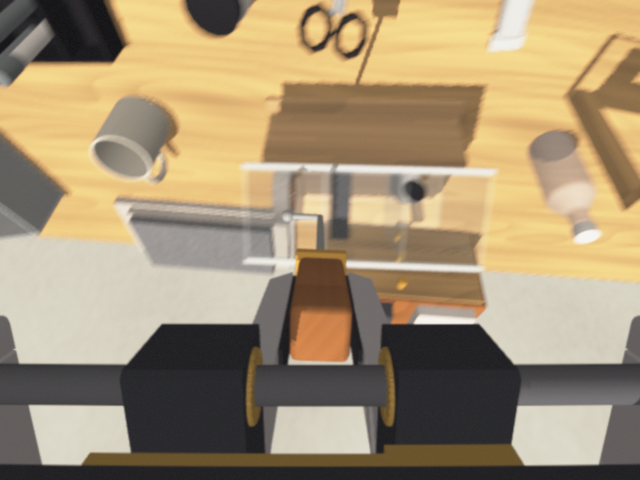

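The wrist view shows the crook with its ball at (287,217) over the right-hand bay, and the tape at about (288,210) inside it, on the crook's ball side. The hook is where the model says it is.

Run:
```python
from h import *
c=pickle.load(open('w2.pkl','rb'))
c2=pickle.load(open('top.pkl','rb'))
for c in (c,c2):
    P=cloud(c).reshape(-1,3); Q=(P-BAY[:3,3])@BAY[:3,:3]
    m=(Q[:,1]>-.055)&(Q[:,1]<.0)&(Q[:,2]>.076)&(Q[:,2]<.092)&(Q[:,0]>-.03)&(Q[:,0]<.02)
    q=Q[m]; print(len(q),np.percentile(q[:,1],[2,10,50,90,98]).round(4),np.histogram(q[:,1],np.arange(-.055,.001,.005))[0])
    # crook ball & rod in bay frame (wrist)
    m=(abs(Q[:,2]-.244)<.025)&(abs(Q[:,0])<.03)&(Q[:,1]>-.04)&(Q[:,1]<.05); q=Q[m]
    if len(q)>5: print('crook',len(q),np.percentile(q,[2,50,98],axis=0).round(4))
C=cur();plan(bay(-.005,.031,.24),C=C,n=2)
```

```text
661 [-0.0431 -0.0423 -0.0254 -0.014  -0.012 ] [  0   0  77  31 108 129 103 122  91   0   0]
crook 288 [[-0.0155 -0.0062  0.2475]
 [-0.011   0.0088  0.2507]
 [-0.0063  0.032   0.2653]]
141 [-0.0434 -0.0362 -0.025  -0.0157 -0.0135] [ 0  0 11 11 24 24 34 25 12  0  0]
n 2 d [-0.034, 0.024, 0.04] r [-0.0063, 0.004, 0.0022]
```

>>> step_arm:
  plan:
    - {"dx": -0.03,"dy": 0.025,"dz": 0.04,"rx": -0.006,"ry": 0.004,"rz": 0.002,"claw": 0.9}
    - {"dx": -0.04,"dy": 0.025,"dz": 0.04,"rx": -0.006,"ry": 0.004,"rz": 0.002,"claw": 0.9}
    - {"dx": 0,"dy": 0,"dz": 0,"rx": 0,"ry": 0,"rz": 0,"claw": 0.9}

```text
time_s: 6.25
ee_pos: [0.4174, -0.0237, 0.3866]
eef_rot: [-3.092, 0.687, -3.05]
force: [-0.5, 0.1, -1.0]
grip_width: 0.024
grip_force: 44.0
```

Run:
```python
from h import *
plan(bay(-.005,.032,.24),n=2);plan(bay(-.005,.032,.043),n=8)
```

```text
n 2 d [0.007, -0.039, -0.007] r [0.003, -0.0028, -0.0006]
n 8 d [0.001, -0.011, 0.244] r [0.0008, -0.0007, -0.0002]
```

>>> step_arm:
  plan:
    - {"dx": 0.01,"dy": -0.04,"dz": 0,"rx": 0.003,"ry": -0.003,"rz": 0,"claw": 0.9}
    - {"dx": 0.0,"dy": -0.04,"dz": 0,"rx": 0.003,"ry": -0.003,"rz": 0,"claw": 0.9}
    - {"dx": 0,"dy": 0,"dz": 0,"rx": 0,"ry": 0,"rz": 0,"claw": 0.9}
    - {"dx": 0,"dy": 0,"dz": 0,"rx": 0,"ry": 0,"rz": 0,"claw": 0.9}

```text
time_s: 6.65
ee_pos: [0.4162, -0.0331, 0.3867]
eef_rot: [-3.08, 0.699, -3.05]
force: [0.0, 0.7, -1.0]
grip_width: 0.0238
grip_force: 44.0
```

Run:
```python
from h import *
plan(bay(-.005,.032,.24),n=2);plan(bay(-.005,.032,.043),n=8)
```

```text
n 2 d [0.0, 0.007, -0.003] r [-0.0008, 0.0008, -0.0009]
n 8 d [0.0, 0.002, 0.246] r [-0.0002, 0.0002, -0.0002]
```

>>> step_arm:
  plan:
    - {"dx": 0,"dy": 0.01,"dz": 0.2,"rx": 0,"ry": 0,"rz": -0.001,"claw": 0.9}
    - {"dx": 0,"dy": 0.005,"dz": 0.25,"rx": -0.001,"ry": 0.001,"rz": 0,"claw": 0.9}
    - {"dx": 0,"dy": 0,"dz": 0.25,"rx": 0,"ry": 0,"rz": 0,"claw": 0.9}
    - {"dx": 0,"dy": 0,"dz": 0.25,"rx": 0,"ry": 0,"rz": 0,"claw": 0.9}
    - {"dx": 0,"dy": 0,"dz": 0.25,"rx": 0,"ry": 0,"rz": 0,"claw": 0.9}
    - {"dx": 0,"dy": 0,"dz": 0,"rx": 0,"ry": 0,"rz": 0,"claw": 0.9}

```text
time_s: 7.25
ee_pos: [0.4937, -0.0318, 0.2922]
eef_rot: [-3.082, 0.693, -3.049]
force: [-1.1, -1.2, -1.6]
grip_width: 0.0239
grip_force: 44.0
```

Run:
```python
from h import *
plan(bay(-.005,.032,.043),n=4)
```

```text
n 4 d [-0.004, -0.0, 0.186] r [0.0, -0.0005, -0.0003]
```

>>> step_arm:
  plan:
    - {"dx": -0.005,"dy": 0,"dz": 0.18,"rx": 0,"ry": -0.001,"rz": 0,"claw": 0.9}
    - {"dx": -0.005,"dy": 0,"dz": 0.18,"rx": 0,"ry": -0.001,"rz": 0,"claw": 0.9}
    - {"dx": -0.005,"dy": 0,"dz": 0.18,"rx": 0,"ry": 0,"rz": 0,"claw": 0.9}
    - {"dx": 0,"dy": 0,"dz": 0.18,"rx": 0,"ry": 0,"rz": 0,"claw": 0.9}
    - {"dx": 0,"dy": 0,"dz": 0,"rx": 0,"ry": 0,"rz": 0,"claw": 0.9}
    - {"dx": 0,"dy": 0,"dz": 0,"rx": 0,"ry": 0,"rz": 0,"claw": 0.9}

```text
time_s: 7.85
ee_pos: [0.5408, -0.0319, 0.2417]
eef_rot: [-3.081, 0.7, -3.048]
force: [-0.6, -0.9, -0.0]
grip_width: 0.0242
grip_force: 44.0
```

Run:
```python
from h import *
plan(bay(-.005,-.001,.043),n=5)
c=wrist();pickle.dump(dict(c),open('w3.pkl','wb'))
im=c['img'].copy()
cx=off(BAY,-.005,.032,.043)
print(proj(c,[cx[:3,3],off(cx,y=-.032)[:3,3],off(BAY,-.005,-.0125,.043)[:3,3],off(BAY,-.005,-.0125,.086)[:3,3]]).round().tolist())
save('w3.png',im)
```

```text
n 5 d [0.005, -0.065, 0.011] r [-0.0001, 0.0005, -0.0002]
[[320.0, 213.0], [288.0, 213.0], [275.0, 213.0], [270.0, 222.0]]
```

View pics/w3.png

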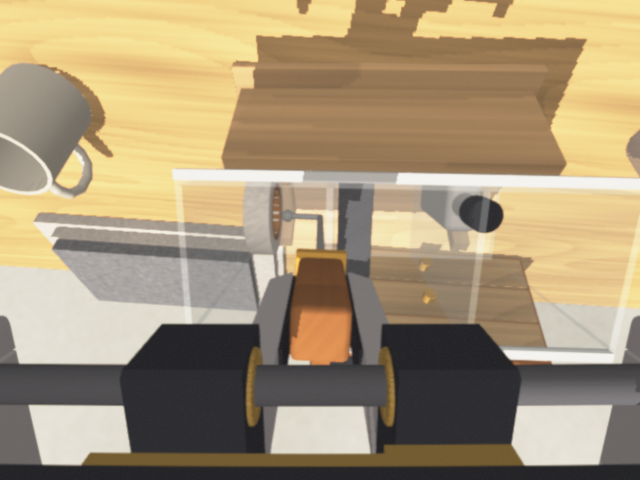

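The ball, at (288,214), is level with the core opening at (277,213). Sliding it in toward −y.

>>> step_arm:
  plan:
    - {"dx": 0.005,"dy": -0.065,"dz": 0.01,"rx": 0,"ry": 0,"rz": 0,"claw": 0.9}
    - {"dx": 0.005,"dy": -0.065,"dz": 0.01,"rx": 0,"ry": 0,"rz": 0,"claw": 0.9}
    - {"dx": 0.005,"dy": -0.065,"dz": 0.01,"rx": 0,"ry": 0,"rz": 0,"claw": 0.9}
    - {"dx": 0.005,"dy": -0.065,"dz": 0.01,"rx": 0,"ry": 0,"rz": 0,"claw": 0.9}
    - {"dx": 0,"dy": -0.065,"dz": 0.01,"rx": 0,"ry": 0,"rz": 0,"claw": 0.9}
    - {"dx": 0,"dy": 0,"dz": 0,"rx": 0,"ry": 0,"rz": 0,"claw": 0.9}
    - {"dx": 0,"dy": 0,"dz": 0,"rx": 0,"ry": 0,"rz": 0,"claw": 0.9}

```text
time_s: 8.6
ee_pos: [0.5445, -0.0645, 0.2377]
eef_rot: [-3.08, 0.701, -3.048]
force: [-1.2, 0.6, -1.2]
grip_width: 0.0241
grip_force: 44.0
```

Run:
```python
from h import *
plan(bay(-.005,-.001,.043),n=1)
plan(bay(-.005,-.001,.068),n=4)
```

```text
n 1 d [0.002, -0.001, -0.001] r [-0.0008, 0.003, -0.0011]
n 4 d [0.0, -0.0, -0.063] r [-0.0002, 0.0007, -0.0003]
```

>>> step_arm:
  plan:
    - {"dx": 0,"dy": 0,"dz": -0.07,"rx": 0,"ry": 0,"rz": 0,"claw": 0.9}
    - {"dx": 0,"dy": 0,"dz": -0.07,"rx": 0,"ry": 0,"rz": 0,"claw": 0.9}
    - {"dx": 0,"dy": 0,"dz": -0.07,"rx": 0,"ry": 0,"rz": 0,"claw": 0.9}
    - {"dx": 0,"dy": 0,"dz": -0.07,"rx": 0,"ry": 0,"rz": 0,"claw": 0.9}
    - {"dx": 0,"dy": 0,"dz": 0,"rx": 0,"ry": 0,"rz": 0,"claw": 0.9}
    - {"dx": 0,"dy": 0.04,"dz": 0,"rx": 0,"ry": 0,"rz": 0,"claw": 0.9}
    - {"dx": 0,"dy": 0.04,"dz": 0,"rx": 0,"ry": 0,"rz": 0,"claw": 0.9}
    - {"dx": 0,"dy": 0,"dz": 0,"rx": 0,"ry": 0,"rz": 0,"claw": 0.9}

```text
time_s: 9.4
ee_pos: [0.526, -0.0559, 0.2579]
eef_rot: [-3.081, 0.7, -3.048]
force: [0.3, 0.2, -1.5]
grip_width: 0.0246
grip_force: 44.0
```

Run:
```python
from h import *
c=wrist();pickle.dump(dict(c),open('w4.pkl','wb')); save('w4.png',cv2.resize(c['img'][150:300,170:370],(800,600)))
Hc=np.linalg.inv(BAY)@cur(); print(np.round(Hc[:3,3]-[0,0,.2113],4))
P=cloud(c).reshape(-1,3); Q=(P-BAY[:3,3])@BAY[:3,:3]
m=(Q[:,1]>-.055)&(Q[:,1]<.0)&(Q[:,2]>.076)&(Q[:,2]<.105)&(Q[:,0]>-.03)&(Q[:,0]<.02)
q=Q[m]; print(len(q),np.histogram(q[:,1],np.arange(-.055,.001,.004))[0],np.histogram(q[:,2],np.arange(.076,.106,.003))[0])
```

```text
[-0.0053  0.0076  0.0702]
1697 [  0   0 219  95   0  31 119 181 208 214 230 199 147] [ 66 131 280 452 595  45  34  34  37]
```

View pics/w4.png

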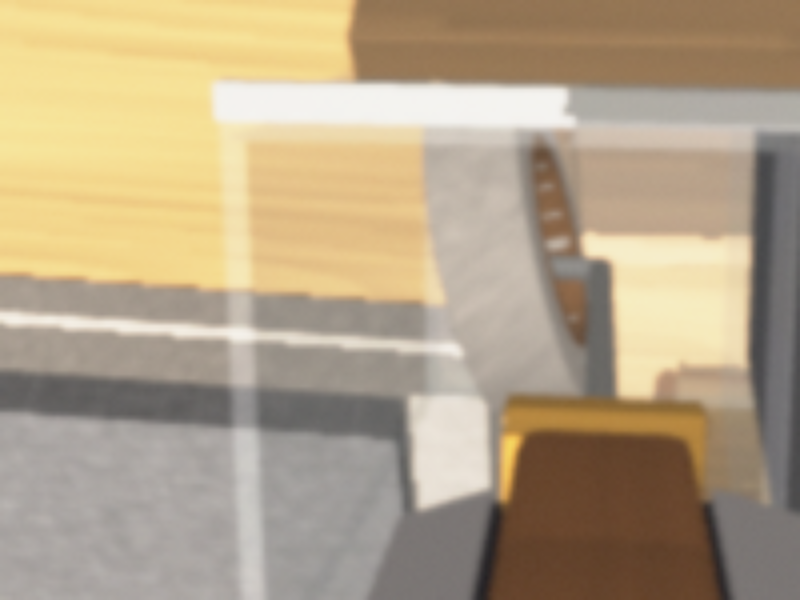

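The tape has lifted and slid next to the rod, with its face at about (585,300) in the crop. Lifting it out along the bay.

>>> step_arm:
  plan:
    - {"dx": 0,"dy": 0,"dz": -0.1,"rx": 0,"ry": 0,"rz": 0,"claw": 0.9}
    - {"dx": 0,"dy": 0,"dz": -0.2,"rx": 0,"ry": 0,"rz": 0,"claw": 0.9}
    - {"dx": 0,"dy": 0,"dz": -0.2,"rx": 0,"ry": 0,"rz": 0,"claw": 0.9}
    - {"dx": 0,"dy": 0,"dz": -0.2,"rx": 0,"ry": 0,"rz": 0,"claw": 0.9}
    - {"dx": 0,"dy": 0,"dz": -0.2,"rx": 0,"ry": 0,"rz": 0,"claw": 0.9}
    - {"dx": 0,"dy": 0,"dz": -0.1,"rx": 0,"ry": 0,"rz": 0,"claw": 0.9}
    - {"dx": 0,"dy": 0,"dz": 0,"rx": 0,"ry": 0,"rz": 0,"claw": 0.9}

```text
time_s: 10.15
ee_pos: [0.4612, -0.0565, 0.3359]
eef_rot: [-3.079, 0.702, -3.048]
force: [0.1, -0.0, -1.6]
grip_width: 0.0239
grip_force: 44.0
```

Run:
```python
from h import *
c=wrist();pickle.dump(dict(c),open('w5.pkl','wb')); save('w5.png',c['img'])
Hc=np.linalg.inv(BAY)@cur(); print(np.round(Hc[:3,3]-[0,0,.2113],4))
plan(bay(-.005,.008,.285),n=6)
```

```text
[-0.0054  0.0072  0.1707]
n 6 d [-0.001, 0.001, -0.19] r [-0.0002, 0.0006, -0.0002]
```

View pics/w5.png

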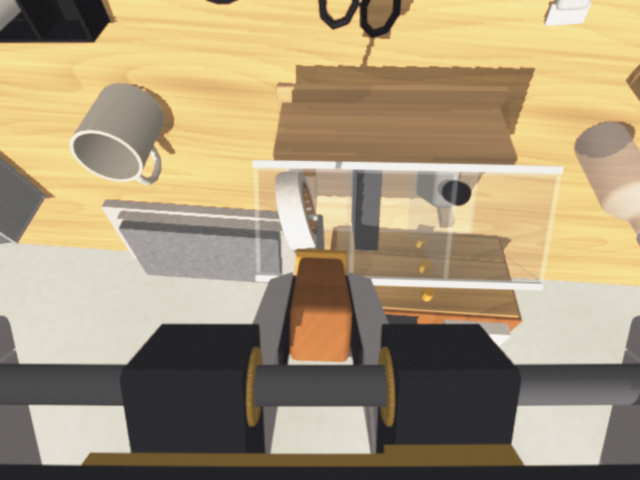

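>>> step_arm:
  plan:
    - {"dx": 0,"dy": 0,"dz": -0.15,"rx": 0,"ry": 0,"rz": 0,"claw": 0.9}
    - {"dx": 0,"dy": 0,"dz": -0.2,"rx": 0,"ry": 0,"rz": 0,"claw": 0.9}
    - {"dx": 0,"dy": 0,"dz": -0.2,"rx": 0,"ry": 0,"rz": 0,"claw": 0.9}
    - {"dx": 0,"dy": 0,"dz": -0.2,"rx": 0,"ry": 0,"rz": 0,"claw": 0.9}
    - {"dx": 0,"dy": 0,"dz": -0.2,"rx": 0,"ry": 0,"rz": 0,"claw": 0.9}
    - {"dx": 0,"dy": 0,"dz": -0.2,"rx": 0,"ry": 0,"rz": 0,"claw": 0.9}
    - {"dx": 0,"dy": 0,"dz": -0.15,"rx": 0,"ry": 0,"rz": 0,"claw": 0.9}
    - {"dx": 0,"dy": 0,"dz": 0,"rx": 0,"ry": 0,"rz": 0,"claw": 0.9}
    - {"dx": 0,"dy": 0,"dz": 0,"rx": 0,"ry": 0,"rz": 0,"claw": 0.9}

```text
time_s: 11.1
ee_pos: [0.3779, -0.0564, 0.4327]
eef_rot: [-3.081, 0.699, -3.049]
force: [0.6, 0.3, -1.6]
grip_width: 0.0241
grip_force: 44.0
```

```bash
cat >> h.py <<'E'
def up(x,y,z,psi=4.15,roll=0): # crook-bend point (rod axis) at x,y,z ; roll<0? ball-up tilt about crook dir
    H=frame(x,y,z,np.radians(psi)); H[:3,:3]=H[:3,:3]@Ro.from_euler('x',roll,degrees=True).as_matrix()
    return tool(off(H,z=.165),.0463)
def rodend(): # current bend point
    return (cur()@np.linalg.inv(tool(off(np.eye(4),z=.165),.0463)))[:3,3]
def tapepts(c,P=None): # points near hook's crook, in hook-bend frame
    H=cur()@np.linalg.inv(tool(off(np.eye(4),z=.165),.0463))
    P=cloud(c).reshape(-1,3); return (P-H[:3,3])@H[:3,:3]
E
python3 - <<'E'
from h import *
c=wrist()
print(rodend())
Q=tapepts(c); m=(abs(Q[:,0])<.06)&(Q[:,1]>-.07)&(Q[:,1]<.03)&(Q[:,2]<.03)&(Q[:,2]>-.09);q=Q[m]
print(len(q),np.percentile(q,[1,10,50,90,99],axis=0).round(3))
plan(up(.46,-.10,.24),n=12)
E
```

```text
[ 0.51412782 -0.05639849  0.27092058]
3131 [[-0.048 -0.044 -0.054]
 [-0.04  -0.037 -0.044]
 [-0.012 -0.021  0.009]
 [ 0.016 -0.006  0.02 ]
 [ 0.03   0.002  0.022]]
n 12 d [-0.068, -0.041, 0.011] r [-0.0027, 0.0371, -0.0001]
```

>>> step_arm:
  plan:
    - {"dx": -0.06,"dy": -0.04,"dz": 0.01,"rx": -0.003,"ry": 0.037,"rz": 0,"claw": 0.9}
    - {"dx": -0.07,"dy": -0.04,"dz": 0.01,"rx": -0.003,"ry": 0.037,"rz": 0,"claw": 0.9}
    - {"dx": -0.07,"dy": -0.04,"dz": 0.01,"rx": -0.003,"ry": 0.037,"rz": 0,"claw": 0.9}
    - {"dx": -0.07,"dy": -0.04,"dz": 0.01,"rx": -0.003,"ry": 0.037,"rz": 0,"claw": 0.9}
    - {"dx": -0.07,"dy": -0.04,"dz": 0.01,"rx": -0.003,"ry": 0.037,"rz": 0,"claw": 0.9}
    - {"dx": -0.07,"dy": -0.04,"dz": 0.01,"rx": -0.003,"ry": 0.037,"rz": 0,"claw": 0.9}
    - {"dx": -0.07,"dy": -0.04,"dz": 0.01,"rx": -0.003,"ry": 0.037,"rz": 0,"claw": 0.9}
    - {"dx": -0.07,"dy": -0.04,"dz": 0.01,"rx": -0.003,"ry": 0.037,"rz": 0,"claw": 0.9}
    - {"dx": -0.07,"dy": -0.04,"dz": 0.01,"rx": -0.002,"ry": 0.037,"rz": 0,"claw": 0.9}
    - {"dx": -0.07,"dy": -0.04,"dz": 0.01,"rx": -0.002,"ry": 0.037,"rz": 0,"claw": 0.9}

```text
time_s: 12.15
ee_pos: [0.4468, -0.0912, 0.4533]
eef_rot: [-3.135, 0.115, -3.068]
force: [-0.4, -0.6, -1.2]
grip_width: 0.024
grip_force: 44.0
```

Run:
```python
from h import *
print(rodend()); plan(up(.455,-.12,.23),n=4)
```

```text
[ 0.47120178 -0.09079046  0.24341604]
n 4 d [-0.013, -0.073, 0.031] r [-0.001, 0.0184, 0.0001]
```

>>> step_arm:
  plan:
    - {"dx": -0.01,"dy": -0.07,"dz": 0.03,"rx": -0.001,"ry": 0.018,"rz": 0,"claw": 0.9}
    - {"dx": -0.01,"dy": -0.07,"dz": 0.03,"rx": -0.001,"ry": 0.018,"rz": 0,"claw": 0.9}
    - {"dx": -0.01,"dy": -0.1,"dz": 0.03,"rx": -0.001,"ry": 0.018,"rz": 0,"claw": 0.9}
    - {"dx": -0.01,"dy": -0.15,"dz": 0.03,"rx": -0.001,"ry": 0.018,"rz": 0,"claw": 0.9}
    - {"dx": 0,"dy": -0.2,"dz": 0,"rx": 0,"ry": 0,"rz": 0,"claw": 0.9}
    - {"dx": 0,"dy": -0.25,"dz": 0,"rx": 0,"ry": 0,"rz": 0,"claw": 0.9}
    - {"dx": 0,"dy": -0.25,"dz": 0,"rx": 0,"ry": 0,"rz": 0,"claw": 0.9}
    - {"dx": 0,"dy": -0.25,"dz": 0,"rx": 0,"ry": 0,"rz": 0,"claw": 0.9}
    - {"dx": 0,"dy": -0.25,"dz": 0,"rx": 0,"ry": 0,"rz": 0,"claw": 0.9}
    - {"dx": 0,"dy": -0.2,"dz": 0,"rx": 0,"ry": 0,"rz": 0,"claw": 0.9}

```text
time_s: 13.15
ee_pos: [0.4632, -0.2718, 0.4429]
eef_rot: [-3.141, 0.005, -3.07]
force: [-0.0, -0.1, -1.2]
grip_width: 0.0243
grip_force: 44.0
```

```bash
cat >> h.py <<'E'
CAD=frame(.4543,-.3265,0,np.radians(4.15))
def cad(x,y,z,roll=0): p=off(CAD,x,y,z)[:3,3]; return up(*p,roll=roll)
E
python3 - <<'E'
from h import *
print(rodend()); plan(cad(0,.016,.23),n=4)
c=viewer.camera('scene'); save('s2.png',c['img'])
c.__class__
pickle.dump(dict(c),open('s2.pkl','wb'))
Q=tapepts(c); m=(abs(Q[:,0])<.06)&(Q[:,1]>-.06)&(Q[:,1]<.02)&(Q[:,2]<.03)&(Q[:,2]>-.09);q=Q[m]
print(len(q))
if len(q): print(np.percentile(q,[1,10,50,90,99],axis=0).round(3))
x=rodend(); print(proj(c,[x]))
t=viewer.camera('top'); Q=tapepts(t); m=(abs(Q[:,0])<.06)&(Q[:,1]>-.06)&(Q[:,1]<.02)&(Q[:,2]<.03)&(Q[:,2]>-.09);q=Q[m]; print('top',len(q)); 
if len(q): print(np.percentile(q,[1,10,50,90,99],axis=0).round(3))
E
```

```text
[ 0.46431471 -0.27186388  0.23158241]
n 4 d [0.032, -0.095, 0.004] r [-0.0001, 0.0008, -0.0002]
541
[[-0.037 -0.033 -0.062]
 [-0.025 -0.024 -0.049]
 [ 0.006 -0.01  -0.016]
 [ 0.038  0.003  0.017]
 [ 0.044  0.006  0.023]]
[[250.59269597 161.6813263 ]]
top 189
[[-0.001 -0.022 -0.06 ]
 [ 0.011 -0.016 -0.043]
 [ 0.022 -0.009 -0.008]
 [ 0.035 -0.005  0.017]
 [ 0.041  0.001  0.023]]
```

```bash
cat >> h.py <<'E'
def face(c):
    Q=tapepts(c); m=(abs(Q[:,0])<.06)&(Q[:,1]>-.05)&(Q[:,1]<.02)&(Q[:,2]<.03)&(Q[:,2]>-.09);q=Q[m]
    rng=np.random.default_rng(0); best=None
    for _ in range(400):
        a=q[rng.choice(len(q),3,False)]; n=np.cross(a[1]-a[0],a[2]-a[0]); n/=np.linalg.norm(n)+1e-12
        if abs(n[1])<.8: continue
        k=abs((q-a[0])@n)<.002
        if best is None or k.sum()>best.sum(): best=k
    q=q[best]; A=np.c_[np.ones(len(q)),q[:,0],q[:,2]]; s=np.linalg.lstsq(A,q[:,1],rcond=None)[0]
    print('face',len(q),'y0',s[0].round(4),'yaw slope deg',np.degrees(s[1]).round(1),'tilt',np.degrees(s[2]).round(1),'z',np.percentile(q[:,2],[1,99]).round(3),'x',np.percentile(q[:,0],[1,99]).round(3))
E
python3 - <<'E'
from h import *
face(pickle.load(open('s2.pkl','rb')))
E
cp pics/s2.png /tmp; python3 -c "
import cv2;a=cv2.imread('pics/s2.png');cv2.imwrite('pics/s2c.png',cv2.resize(a[90:240,170:330],(800,750))[:600])"
```

```text
face 213 y0 -0.0108 yaw slope deg 19.8 tilt -3.5 z [-0.06   0.019] x [-0.039  0.039]
```

>>> step_arm:
  plan:
    - {"dx": 0.03,"dy": -0.09,"dz": 0,"rx": 0,"ry": 0.001,"rz": 0,"claw": 0.9}
    - {"dx": 0.03,"dy": -0.09,"dz": 0,"rx": 0,"ry": 0.001,"rz": 0,"claw": 0.9}
    - {"dx": 0.03,"dy": -0.09,"dz": 0,"rx": 0,"ry": 0.001,"rz": 0,"claw": 0.9}
    - {"dx": 0.03,"dy": -0.09,"dz": 0,"rx": 0,"ry": 0,"rz": 0,"claw": 0.9}
    - {"dx": 0,"dy": 0,"dz": 0,"rx": 0,"ry": 0,"rz": 0,"claw": 0.9}
    - {"dx": 0,"dy": 0,"dz": 0,"rx": 0,"ry": 0,"rz": 0,"claw": 0.9}

```text
time_s: 13.85
ee_pos: [0.4542, -0.3062, 0.4433]
eef_rot: [-3.141, 0.001, -3.069]
force: [-0.1, 0.5, -1.6]
grip_width: 0.0242
grip_force: 44.0
```

Run:
```python
from h import *
face(viewer.camera('scene'))
print(rodend()); plan(cad(0,.016,.23),n=2)
```

```text
face 181 y0 -0.0099 yaw slope deg 32.1 tilt -2.3 z [-0.062  0.022] x [-0.039  0.034]
[ 0.45464564 -0.30622733  0.23205129]
n 2 d [0.007, -0.022, 0.01] r [-0.0003, 0.0005, 0.0]
```

Run:
```python
from h import *
for n in ['scene','scene','top']:
    c=viewer.camera(n); face(c)
w=wrist(); face(w)
im=c['img']; s=viewer.camera('scene'); p=proj(s,[rodend()])[0].astype(int); q=proj(w,[rodend()])[0].astype(int); print(p,q)
a=cv2.resize(s['img'][p[1]-50:p[1]+50,p[0]-50:p[0]+50],(400,400),interpolation=cv2.INTER_CUBIC)
y0=min(max(q[1]-100,0),280);x0=q[0]-100
b=cv2.resize(w['img'][y0:y0+200,x0:x0+200],(400,400),interpolation=cv2.INTER_CUBIC)
save('both.png',np.hstack([a,b]))
```

```text
face 177 y0 -0.0102 yaw slope deg 31.8 tilt 1.1 z [-0.063  0.018] x [-0.037  0.035]
face 176 y0 -0.0107 yaw slope deg 32.1 tilt -0.8 z [-0.061  0.02 ] x [-0.036  0.034]
face 177 y0 -0.0125 yaw slope deg 30.1 tilt -1.7 z [-0.06  0.02] x [-0.001  0.035]
face 618 y0 -0.012 yaw slope deg 29.8 tilt -1.7 z [-0.06   0.021] x [-0.038  0.019]
[248 154] [319 216]
```

View pics/both.png

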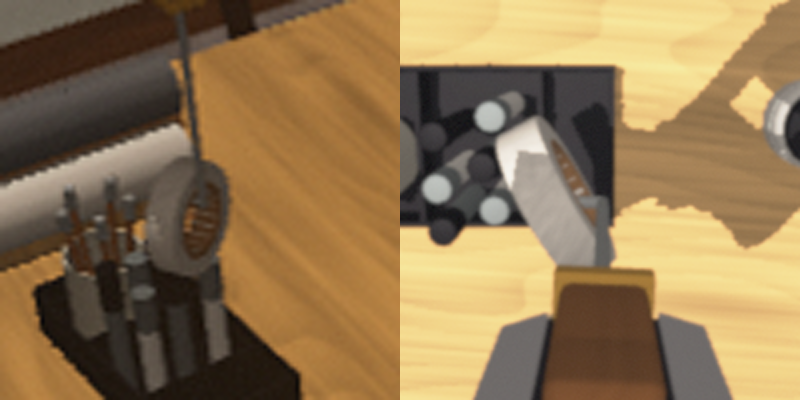

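The tape is secure on the crook but yawed about 29° relative to the hook: its edge runs from (525,140) to (590,250) in the right half. I'll turn the hook to line the tape up with the slot.

>>> step_arm:
  plan:
    - {"dx": 0,"dy": 0,"dz": 0,"rx": 0,"ry": 0,"rz": 0.03,"claw": 0.9}
    - {"dx": 0,"dy": 0,"dz": 0,"rx": 0,"ry": 0,"rz": 0.04,"claw": 0.9}
    - {"dx": 0,"dy": 0,"dz": 0,"rx": 0,"ry": 0,"rz": 0.04,"claw": 0.9}
    - {"dx": 0,"dy": 0,"dz": 0,"rx": 0,"ry": 0,"rz": 0.04,"claw": 0.9}
    - {"dx": 0,"dy": 0,"dz": 0,"rx": 0,"ry": 0,"rz": 0.04,"claw": 0.9}
    - {"dx": 0,"dy": 0,"dz": 0,"rx": 0,"ry": 0,"rz": 0.04,"claw": 0.9}
    - {"dx": 0,"dy": 0,"dz": 0,"rx": 0,"ry": 0,"rz": 0.04,"claw": 0.9}
    - {"dx": 0,"dy": 0,"dz": 0,"rx": 0,"ry": 0,"rz": 0.04,"claw": 0.9}
    - {"dx": 0,"dy": 0,"dz": 0,"rx": 0,"ry": 0,"rz": 0,"claw": 0.9}
    - {"dx": 0,"dy": 0,"dz": 0,"rx": 0,"ry": 0,"rz": 0,"claw": 0.9}

```text
time_s: 15.15
ee_pos: [0.4543, -0.3061, 0.4433]
eef_rot: [-3.141, 0.002, 2.729]
force: [-0.5, 0.8, -1.1]
grip_width: 0.0239
grip_force: 44.0
```

```bash
cat >> h.py <<'E'
def cface(c,M=None,zlo=-.06,zhi=.022,n=False):
    """tape face fit in caddy axes, relative to bend point"""
    r=rodend(); Q=(cloud(c).reshape(-1,3)-r)@CAD[:3,:3]
    m=(abs(Q[:,0])<.06)&(Q[:,1]>-.05)&(Q[:,1]<.03)&(Q[:,2]<zhi)&(Q[:,2]>zlo);q=Q[m]
    rng=np.random.default_rng(0); best=None
    for _ in range(600):
        a=q[rng.choice(len(q),3,False)]; n=np.cross(a[1]-a[0],a[2]-a[0]); n/=np.linalg.norm(n)+1e-12
        if abs(n[1])<.8: continue
        k=abs((q-a[0])@n)<.002
        if best is None or k.sum()>best.sum(): best=k
    q=q[best]; A=np.c_[np.ones(len(q)),q[:,0],q[:,2]]; s=np.linalg.lstsq(A,q[:,1],rcond=None)[0]
    print('face',len(q),'y0',s[0].round(4),'yaw',np.degrees(np.arctan(s[1])).round(1),'tilt',np.degrees(s[2]).round(1),'z',np.percentile(q[:,2],[1,99]).round(3),'x',np.percentile(q[:,0],[1,99]).round(3),'rod in caddy',(np.linalg.inv(CAD)@np.r_[r,1])[:3].round(4))
E
python3 - <<'E'
from h import *
cface(viewer.camera('scene')); cface(wrist()); o=telemetry.get_obs(); print(o['qpos'].round(2),o['eef_rot'])
E
```

```text
face 209 y0 -0.0083 yaw 1.4 tilt -1.0 z [-0.058  0.02 ] x [-0.047  0.032] rod in caddy [0.0018 0.0201 0.232 ]
face 699 y0 -0.0103 yaw 0.1 tilt -3.0 z [-0.058  0.021] x [-0.05  0.03] rod in caddy [0.0017 0.0201 0.232 ]
[-0.66  0.24  1.1   0.    1.8  -1.82] [-3.14144600e+00  1.66956287e-03  2.72862470e+00]
```

```bash
cat >> h.py <<'E'
def cadp(x,y,z,psi=-23.65): return up(*off(CAD,x,y,z)[:3,3],psi=psi)
E
python3 - <<'E'
from h import *
plan(cadp(.009,.0213,.08),n=8)
E
```

```text
n 8 d [-0.008, 0.006, 0.19] r [-0.0, 0.0001, -0.0]
```

>>> step_arm:
  plan:
    - {"dx": -0.03,"dy": 0.02,"dz": 0.1,"rx": 0,"ry": 0,"rz": 0,"claw": 0.9}
    - {"dx": -0.03,"dy": 0.02,"dz": 0.2,"rx": 0,"ry": 0,"rz": 0,"claw": 0.9}
    - {"dx": 0,"dy": 0.01,"dz": 0.2,"rx": 0,"ry": 0,"rz": 0,"claw": 0.9}
    - {"dx": 0,"dy": 0,"dz": 0.2,"rx": 0,"ry": 0,"rz": 0,"claw": 0.9}
    - {"dx": 0,"dy": 0,"dz": 0.15,"rx": 0,"ry": 0,"rz": 0,"claw": 0.9}
    - {"dx": 0,"dy": 0,"dz": 0.1,"rx": 0,"ry": 0,"rz": 0,"claw": 0.9}
    - {"dx": 0,"dy": 0,"dz": 0,"rx": 0,"ry": 0,"rz": 0,"claw": 0.9}
    - {"dx": 0,"dy": 0,"dz": 0,"rx": 0,"ry": 0,"rz": 0,"claw": 0.9}

```text
time_s: 16.05
ee_pos: [0.462, -0.3042, 0.3487]
eef_rot: [-3.141, 0.002, 2.727]
force: [-0.3, -0.1, -1.6]
grip_width: 0.0241
grip_force: 44.0
```

Run:
```python
from h import *
cface(viewer.camera('scene')); cface(wrist()); plan(cadp(.009,.0213,.08),n=6)
```

```text
face 184 y0 -0.0091 yaw -1.4 tilt -1.9 z [-0.058  0.019] x [-0.046  0.034] rod in caddy [0.0099 0.0213 0.1378]
face 685 y0 -0.0104 yaw -0.6 tilt -2.4 z [-0.058  0.021] x [-0.05   0.031] rod in caddy [0.0099 0.0213 0.1378]
n 6 d [0.0, -0.001, 0.096] r [-0.0, 0.0003, -0.0002]
```

>>> step_arm:
  plan:
    - {"dx": 0,"dy": 0,"dz": 0.1,"rx": 0,"ry": 0,"rz": 0,"claw": 0.9}
    - {"dx": 0,"dy": 0,"dz": 0.12,"rx": 0,"ry": 0,"rz": 0,"claw": 0.9}
    - {"dx": 0,"dy": 0,"dz": 0.12,"rx": 0,"ry": 0,"rz": 0,"claw": 0.9}
    - {"dx": 0,"dy": 0,"dz": 0.12,"rx": 0,"ry": 0,"rz": 0,"claw": 0.9}
    - {"dx": 0,"dy": 0,"dz": 0.1,"rx": 0,"ry": 0,"rz": 0,"claw": 0.9}
    - {"dx": 0,"dy": 0,"dz": 0.04,"rx": 0,"ry": 0,"rz": 0,"claw": 0.9}
    - {"dx": 0,"dy": 0,"dz": 0,"rx": 0,"ry": 0,"rz": 0,"claw": 0.9}
    - {"dx": 0,"dy": 0,"dz": 0,"rx": 0,"ry": 0,"rz": 0,"claw": 0.9}

```text
time_s: 16.95
ee_pos: [0.4621, -0.3043, 0.2887]
eef_rot: [-3.141, 0.002, 2.727]
force: [-0.2, 0.2, -0.7]
grip_width: 0.0238
grip_force: 44.0
```

Run:
```python
from h import *
cface(viewer.camera('scene'),zlo=-.03); cface(wrist(),zlo=-.03); plan(cadp(.009,.0213,.072),n=2)
```

```text
face 105 y0 -0.0094 yaw -3.1 tilt -2.1 z [-0.029  0.02 ] x [-0.046  0.034] rod in caddy [0.0099 0.0213 0.0775]
face 467 y0 -0.01 yaw -0.6 tilt -4.1 z [-0.028  0.021] x [-0.049  0.03 ] rod in caddy [0.0099 0.0213 0.0776]
n 2 d [0.001, -0.002, 0.028] r [-0.0001, 0.0008, -0.0005]
```

>>> step_arm:
  plan:
    - {"dx": 0,"dy": 0,"dz": 0.03,"rx": 0,"ry": 0,"rz": 0,"claw": 0.9}
    - {"dx": 0,"dy": 0,"dz": 0.03,"rx": 0,"ry": 0,"rz": 0,"claw": 0.9}
    - {"dx": 0,"dy": 0,"dz": 0.03,"rx": 0,"ry": 0,"rz": 0,"claw": 0.9}
    - {"dx": 0,"dy": 0,"dz": 0.03,"rx": 0,"ry": 0,"rz": 0,"claw": 0.9}
    - {"dx": 0,"dy": 0,"dz": 0.03,"rx": 0,"ry": 0,"rz": 0,"claw": 0.9}
    - {"dx": 0,"dy": 0,"dz": 0.03,"rx": 0,"ry": 0,"rz": 0,"claw": 0.9}
    - {"dx": 0,"dy": 0,"dz": 0,"rx": 0,"ry": 0,"rz": 0,"claw": 0.9}
    - {"dx": 0,"dy": 0,"dz": 0,"rx": 0,"ry": 0,"rz": 0,"claw": 0.9}

```text
time_s: 17.85
ee_pos: [0.4621, -0.3042, 0.2703]
eef_rot: [-3.141, 0.002, 2.727]
force: [-0.6, 0.5, -0.3]
grip_width: 0.0241
grip_force: 44.0
```

Run:
```python
from h import *
w=wrist()
cface(viewer.camera('scene'),zlo=-.01,zhi=.035); cface(w,zlo=-.01,zhi=.035); print(telemetry.get_obs()['force'])
plan(cadp(.009,.0213,.058),n=1)
Q=(cloud(w).reshape(-1,3)-CAD[:3,3])@CAD[:3,:3]; m=(abs(Q[:,0])<.055)&(abs(Q[:,1])<.02)&(Q[:,2]>.075)&(Q[:,2]<.1); q=Q[m]; print(len(q),np.percentile(q,[2,50,98],axis=0).round(4))
```

```text
face 80 y0 -0.0076 yaw -2.7 tilt -2.6 z [-0.009  0.03 ] x [-0.051  0.031] rod in caddy [0.0097 0.0214 0.0592]
face 480 y0 -0.0038 yaw 10.2 tilt -41.5 z [-0.007  0.03 ] x [-0.057  0.015] rod in caddy [0.0097 0.0214 0.0592]
[-0.32085342  0.92908758 -1.02498143]
n 1 d [0.002, -0.005, 0.012] r [-0.0001, 0.0012, -0.0011]
1710 [[-0.0358 -0.0097  0.0759]
 [-0.0087  0.0025  0.0852]
 [ 0.0228  0.0138  0.089 ]]
```

The tape rests on the slot floor with its top at 0.089 m (0.090 expected), and the crook hangs free in the core. Withdrawing straight along the slot's +y.

>>> step_arm:
  plan:
    - {"dx": 0.023,"dy": 0.044,"dz": 0,"rx": 0,"ry": 0,"rz": 0,"claw": 0.9}
    - {"dx": 0.047,"dy": 0.088,"dz": 0,"rx": 0,"ry": 0,"rz": 0,"claw": 0.9}
    - {"dx": 0.047,"dy": 0.088,"dz": 0,"rx": 0,"ry": 0,"rz": 0,"claw": 0.9}
    - {"dx": 0.047,"dy": 0.088,"dz": 0,"rx": 0,"ry": 0,"rz": 0,"claw": 0.9}
    - {"dx": 0.047,"dy": 0.088,"dz": 0,"rx": 0,"ry": 0,"rz": 0,"claw": 0.9}
    - {"dx": 0.047,"dy": 0.088,"dz": 0,"rx": 0,"ry": 0,"rz": 0,"claw": 0.9}
    - {"dx": 0,"dy": 0,"dz": 0,"rx": 0,"ry": 0,"rz": 0,"claw": 0.9}
    - {"dx": 0,"dy": 0,"dz": 0,"rx": 0,"ry": 0,"rz": 0,"claw": 0.9}

```text
time_s: 18.75
ee_pos: [0.458, -0.2494, 0.2704]
eef_rot: [-3.141, 0.002, 2.728]
force: [-0.1, -0.6, -0.9]
grip_width: 0.0243
grip_force: 44.0
```

```bash
cat > chk.py <<'E'
from h import *
for c in (wrist(),viewer.camera('scene'),viewer.camera('top')):
    Q=(cloud(c).reshape(-1,3)-CAD[:3,3])@CAD[:3,:3]; m=(abs(Q[:,0])<.06)&(Q[:,1]>-.026)&(Q[:,1]<.024)&(Q[:,2]>.075)&(Q[:,2]<.1); q=Q[m]; print(len(q),np.percentile(q,[2,50,98],axis=0).round(4).tolist() if len(q)>5 else '')
print((np.linalg.inv(CAD)@np.r_[rodend(),1])[:3],telemetry.get_obs()['force'])
E
python3 chk.py
```

```text
1720 [[-0.0356, -0.0089, 0.0754], [-0.0081, 0.0037, 0.0849], [0.0235, 0.0145, 0.0889]]
121 [[-0.0298, -0.0091, 0.0755], [0.0016, 0.0097, 0.084], [0.0242, 0.0198, 0.0906]]
0 
[0.00939104 0.07608013 0.05885834] [ 0.00444898 -0.08144185 -1.27370001]
```

>>> step_arm:
  plan:
    - {"dx": 0,"dy": 0,"dz": -0.3,"rx": 0,"ry": 0,"rz": 0,"claw": 0.9}
    - {"dx": 0,"dy": 0,"dz": -0.4,"rx": 0,"ry": 0,"rz": 0,"claw": 0.9}
    - {"dx": 0,"dy": 0,"dz": -0.4,"rx": 0,"ry": 0,"rz": 0,"claw": 0.9}
    - {"dx": 0,"dy": 0,"dz": -0.4,"rx": 0,"ry": 0,"rz": 0,"claw": 0.9}
    - {"dx": 0,"dy": 0,"dz": 0,"rx": 0,"ry": 0,"rz": 0,"claw": 0.9}

```text
time_s: 19.4
ee_pos: [0.458, -0.2499, 0.4254]
eef_rot: [-3.14, 0.01, 2.727]
force: [0.3, -0.3, 0.1]
grip_width: 0.0243
grip_force: 44.0
```

Run:
```python
from h import *
G=np.load('G0.npy'); A=off(G,x=.07,z=-.15); print(A[:3,3],cur()[:3,3]); plan(A,n=16)
```

```text
[0.41518974 0.32804409 0.39630807] [ 0.45804141 -0.24994332  0.4253501 ]
n 16 d [0.123, 0.342, 0.017] r [-0.0001, 0.0004, -0.0122]
```

>>> step_arm:
  plan:
    - {"dx": 0.12,"dy": 0.34,"dz": 0,"rx": 0,"ry": 0,"rz": -0.012,"claw": 0.9}
    - {"dx": 0.12,"dy": 0.34,"dz": 0,"rx": 0,"ry": 0,"rz": -0.012,"claw": 0.9}
    - {"dx": 0.12,"dy": 0.34,"dz": 0,"rx": 0,"ry": 0,"rz": -0.012,"claw": 0.9}
    - {"dx": 0.12,"dy": 0.34,"dz": 0,"rx": 0,"ry": 0,"rz": -0.012,"claw": 0.9}
    - {"dx": 0.12,"dy": 0.34,"dz": 0,"rx": 0,"ry": 0,"rz": -0.012,"claw": 0.9}
    - {"dx": 0.12,"dy": 0.34,"dz": 0,"rx": 0,"ry": 0,"rz": -0.012,"claw": 0.9}
    - {"dx": 0.12,"dy": 0.34,"dz": 0,"rx": 0,"ry": 0,"rz": -0.012,"claw": 0.9}
    - {"dx": 0.12,"dy": 0.34,"dz": 0,"rx": 0,"ry": 0,"rz": -0.012,"claw": 0.9}
    - {"dx": 0.12,"dy": 0.34,"dz": 0,"rx": 0,"ry": 0,"rz": -0.012,"claw": 0.9}
    - {"dx": 0.12,"dy": 0.34,"dz": 0,"rx": 0,"ry": 0,"rz": -0.012,"claw": 0.9}

```text
time_s: 20.4
ee_pos: [0.454, 0.1119, 0.4191]
eef_rot: [-3.141, 0.001, 2.916]
force: [0.9, -0.6, -0.2]
grip_width: 0.0238
grip_force: 44.0
```

Run:
```python
from h import *
G=np.load('G0.npy'); A=off(G,x=.07,z=-.15); print(cur()[:3,3]); plan(A,n=7)
```

```text
[0.45400093 0.11186411 0.419124  ]
n 7 d [0.109, 0.295, 0.032] r [-0.0001, 0.0001, -0.0107]
```

>>> step_arm:
  plan:
    - {"dx": 0.11,"dy": 0.29,"dz": 0.03,"rx": 0,"ry": 0,"rz": -0.011,"claw": 0.9}
    - {"dx": 0.11,"dy": 0.29,"dz": 0.03,"rx": 0,"ry": 0,"rz": -0.011,"claw": 0.9}
    - {"dx": 0.11,"dy": 0.29,"dz": 0.03,"rx": 0,"ry": 0,"rz": -0.011,"claw": 0.9}
    - {"dx": 0.11,"dy": 0.29,"dz": 0.03,"rx": 0,"ry": 0,"rz": -0.011,"claw": 0.9}
    - {"dx": 0.11,"dy": 0.29,"dz": 0.03,"rx": 0,"ry": 0,"rz": -0.01,"claw": 0.9}
    - {"dx": 0.11,"dy": 0.25,"dz": 0.03,"rx": 0,"ry": 0,"rz": -0.01,"claw": 0.9}
    - {"dx": 0,"dy": 0,"dz": 0,"rx": 0,"ry": 0,"rz": 0,"claw": 0.9}
    - {"dx": 0,"dy": 0,"dz": 0,"rx": 0,"ry": 0,"rz": 0,"claw": 0.9}

```text
time_s: 21.2
ee_pos: [0.4205, 0.2896, 0.401]
eef_rot: [-3.14, 0.001, 3.017]
force: [0.2, -1.2, -1.1]
grip_width: 0.0242
grip_force: 44.0
```

Run:
```python
from h import *
G=np.load('G0.npy'); A=off(G,x=.07,z=-.008); print(cur()[:3,3],A[:3,3]); plan(A,n=5)
```

```text
[0.42051297 0.28961832 0.40102234] [0.41521353 0.32805539 0.25430807]
n 5 d [0.02, 0.075, 0.293] r [-0.0002, 0.0001, -0.0021]
```

>>> step_arm:
  plan:
    - {"dx": 0.04,"dy": 0.2,"dz": 0.1,"rx": 0,"ry": 0,"rz": -0.005,"claw": 0.9}
    - {"dx": 0.04,"dy": 0.18,"dz": 0.3,"rx": 0,"ry": 0,"rz": -0.005,"claw": 0.9}
    - {"dx": 0.02,"dy": 0,"dz": 0.4,"rx": 0,"ry": 0,"rz": 0,"claw": 0.9}
    - {"dx": 0,"dy": 0,"dz": 0.4,"rx": 0,"ry": 0,"rz": 0,"claw": 0.9}
    - {"dx": 0,"dy": 0,"dz": 0.25,"rx": 0,"ry": 0,"rz": 0,"claw": 0.9}
    - {"dx": 0,"dy": 0,"dz": 0,"rx": 0,"ry": 0,"rz": 0,"claw": 0.9}
    - {"dx": 0,"dy": 0,"dz": 0,"rx": 0,"ry": 0,"rz": 0,"claw": 0.9}
    - {"dx": 0,"dy": 0,"dz": 0,"rx": 0,"ry": 0,"rz": 0,"claw": 0.9}

```text
time_s: 22.0
ee_pos: [0.4161, 0.3284, 0.2587]
eef_rot: [3.14, 0.004, 3.031]
force: [0.0, 0.7, -0.5]
grip_width: 0.024
grip_force: 44.0
```

Run:
```python
from h import *
G=np.load('G0.npy'); A=off(G,x=.07,z=-.008); print(cur()[:3,3],A[:3,3]); plan(A,n=2)
```

```text
[0.41611046 0.32842016 0.25866141] [0.41521353 0.32805539 0.25430807]
n 2 d [0.004, -0.002, 0.022] r [0.0003, 0.0011, -0.0007]
```

>>> step_arm:
  plan:
    - {"dx": 0,"dy": -0.002,"dz": 0.04,"rx": 0,"ry": 0.002,"rz": -0.001,"claw": 0.9}
    - {"dx": -0.1,"dy": 0,"dz": 0,"rx": 0,"ry": 0,"rz": 0,"claw": 0.9}
    - {"dx": -0.15,"dy": 0,"dz": 0,"rx": 0,"ry": 0,"rz": 0,"claw": 0.9}
    - {"dx": -0.15,"dy": 0,"dz": 0,"rx": 0,"ry": 0,"rz": 0,"claw": 0.9}
    - {"dx": -0.15,"dy": 0,"dz": 0,"rx": 0,"ry": 0,"rz": 0,"claw": 0.9}
    - {"dx": -0.12,"dy": 0,"dz": 0,"rx": 0,"ry": 0,"rz": 0,"claw": 0.9}
    - {"dx": 0,"dy": 0,"dz": 0,"rx": 0,"ry": 0,"rz": 0,"claw": 0.9}
    - {"dx": 0,"dy": 0,"dz": 0,"rx": 0,"ry": 0,"rz": 0,"claw": 0.9}

```text
time_s: 22.8
ee_pos: [0.4819, 0.321, 0.2525]
eef_rot: [-3.141, -0.002, 3.033]
force: [-0.7, 0.8, 0.4]
grip_width: 0.0243
grip_force: 44.0
```

Run:
```python
from h import *
G=np.load('G0.npy'); print(cur()[:3,3],G[:3,3],telemetry.get_obs()['force']); plan(G,n=1)
```

```text
[0.48191233 0.32099343 0.25249582] [0.48480511 0.32049314 0.24631913] [-0.66275153  0.83559349  0.36686173]
n 1 d [-0.029, -0.002, 0.062] r [-0.0006, -0.0013, -0.0001]
```

>>> step_arm:
  plan:
    - {"dx": -0.03,"dy": 0,"dz": 0,"rx": 0,"ry": 0,"rz": 0,"claw": 0.9}
    - {"dx": 0,"dy": -0.003,"dz": 0.03,"rx": 0,"ry": -0.001,"rz": 0,"claw": 0.9}
    - {"dx": 0,"dy": 0,"dz": 0.03,"rx": 0,"ry": 0,"rz": 0,"claw": 0.9}
    - {"dx": 0,"dy": 0,"dz": 0.005,"rx": 0,"ry": 0,"rz": 0,"claw": 0.9}
    - {"dx": 0,"dy": 0,"dz": 0,"rx": 0,"ry": 0,"rz": 0,"claw": 0.9}
    - {"dx": 0,"dy": 0,"dz": 0,"rx": 0,"ry": 0,"rz": 0,"claw": 0.9}

```text
time_s: 23.4
ee_pos: [0.4848, 0.3204, 0.2463]
eef_rot: [-3.141, 0.0, 3.034]
force: [-0.3, -0.8, 1.7]
grip_width: 0.0238
grip_force: 44.3
```

Run:
```python
from h import *
G=np.load('G0.npy'); print(cur()[:3,3],G[:3,3],telemetry.get_obs()['force']); plan(G,n=1)
```

```text
[0.48484635 0.3204286  0.24626472] [0.48480511 0.32049314 0.24631913] [-0.28765472 -0.77094986  1.72676924]
n 1 d [0.0, 0.001, -0.001] r [-0.0004, 0.0, 0.0001]
```

Back at the original grasp pose and resting on the shelf. Opening to 61 mm as before, then retreating upward.

>>> step_arm:
  plan:
    - {"dx": 0,"dy": 0,"dz": 0,"rx": 0,"ry": 0,"rz": 0,"claw": 0.6}
    - {"dx": 0,"dy": 0,"dz": 0,"rx": 0,"ry": 0,"rz": 0,"claw": 0.4}
    - {"dx": 0,"dy": 0,"dz": 0,"rx": 0,"ry": 0,"rz": 0,"claw": 0.35}
    - {"dx": 0,"dy": 0,"dz": 0,"rx": 0,"ry": 0,"rz": 0,"claw": 0.35}
    - {"dx": 0,"dy": 0,"dz": -0.15,"rx": 0,"ry": 0,"rz": 0,"claw": 0.35}
    - {"dx": 0,"dy": 0,"dz": -0.3,"rx": 0,"ry": 0,"rz": 0,"claw": 0.35}
    - {"dx": 0,"dy": 0,"dz": -0.3,"rx": 0,"ry": 0,"rz": 0,"claw": 0.35}
    - {"dx": 0.2,"dy": 0,"dz": -0.3,"rx": 0,"ry": 0,"rz": 0,"claw": 0.35}
    - {"dx": 0.3,"dy": 0,"dz": 0,"rx": 0,"ry": 0,"rz": 0,"claw": 0.35}
    - {"dx": 0,"dy": 0,"dz": 0,"rx": 0,"ry": 0,"rz": 0,"claw": 0.35}

```text
time_s: 24.4
ee_pos: [0.4333, 0.3264, 0.3526]
eef_rot: [3.14, 0.002, 3.035]
force: [1.4, -0.2, -0.3]
grip_width: 0.061
grip_force: 0.0
```

```bash
python3 chk.py
python3 - <<'E'
from h import *
c=wrist(); Q=(cloud(c).reshape(-1,3)-RACK[:3,3])@RACK[:3,:3]
m=(abs(Q[:,0])<.025)&(abs(Q[:,1])<.025)&(Q[:,2]>.068)&(Q[:,2]<.085);q=Q[m];r=cv2.minAreaRect(q[:,:2].astype(np.float32));print(len(q),r,np.median(q[:,2]))
a=pickle.load(open('top.pkl','rb'));b=viewer.camera('top')
d=(np.abs(a['img'].astype(int)-b['img']).sum(2)>90).astype(np.uint8); n,_,st,_=cv2.connectedComponentsWithStats(d)
print([s.tolist() for s in st[1:] if s[4]>12])
E
```

```text
0 
136 [[-0.0326, -0.0094, 0.0754], [-0.0004, 0.0094, 0.0833], [0.0247, 0.0182, 0.0913]]
332 [[-0.0369, -0.01, 0.0755], [-0.0074, 0.0031, 0.0855], [0.0252, 0.0144, 0.093]]
[0.02831691 0.65178731 0.13956057] [-0.27210161  0.1171814   0.44167219]
1165 ((-0.0006901733577251434, 0.0007765982300043106), (0.02396620810031891, 0.024061420932412148), 86.7232894897461) 0.0737886669302602
[[371, 123, 7, 17, 72], [364, 126, 3, 15, 40], [0, 136, 335, 344, 48323], [375, 144, 3, 7, 15], [30, 176, 12, 36, 228], [463, 226, 20, 37, 505], [299, 382, 21, 12, 116], [338, 389, 9, 5, 27], [0, 399, 3, 8, 16], [353, 398, 6, 9, 25], [359, 403, 13, 16, 53], [332, 413, 19, 7, 39], [371, 412, 13, 16, 79], [323, 428, 14, 4, 24], [338, 430, 11, 6, 15], [375, 430, 26, 50, 610], [368, 437, 12, 20, 69], [309, 439, 11, 8, 36], [282, 441, 21, 29, 186], [317, 446, 5, 5, 17], [358, 459, 6, 6, 18], [295, 470, 26, 10, 104], [287, 472, 5, 8, 22], [319, 472, 6, 8, 13]]
```

```bash
python3 -c "
from station import hand_in
print(hand_in())"
```

```text
the job is handed in; nothing more can be done
None
```

I handed the job in at about 25 s: the tape stands upright in the caddy's end slot, the hook is back in its notch within about 1 mm of where it hung, and the before/after top views show no other object moved, though the arm hid the left part of the view.

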